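# Load the drilling clamp and set its lever to the red marker

## Task

Take the red-capped aluminium rail out of the blue stock rack and slide it into the green clamp fixture, red cap first, under the bridge until the cap meets the back stop, and let go of it. Then swing the clamp's lever round until its arm is centred over the red marker block, and let go. Leave the blue-capped rail, the marker and the other things on the bench as they are.

Things in the scene. Friction and masses are not known exactly. Their poses are not given: they have to be found in the camera images.
- red_rail: Bare aluminium box-section rail with a red cap on one end, 190 long x 36 wide x 20 mm high, about 0.25 kg (varies). It lies on its wide face in one of the two pigeon-holes of the rack (which one varies), red cap outward, 75 mm of it sticking out. Origin: centre of the underside. x runs along the rail toward the red cap, z up.
- red_rail_cap_end (a point): Centre of the red-capped end face of the red rail (95 mm from its middle, at half its height). The red cap is 30 mm long.
- red_rail_bare_end (a point): Centre of the bare end face of the red rail. Deep in the rack at the start. The bench between the fronts of rack and fixture (around 0.52 m ahead of the robot, 0.07 m to its left) is clear: room to put the rail down.
- blue_rail: A rail of the same size with a blue cap, in the other pigeon-hole of the rack, blue cap outward, 75 mm sticking out. Not wanted: leave it. Origin and axes as for the red rail.
- rack: Fixed stock rack on the bench, blue with a plywood roof, 125 deep (along its x) x 190 wide (y) x 56 mm high. Origin: middle of the open front edge, at bench level; its x points into the rack, its front opens to its -x. Two pigeon-holes, centred at y = -47.5 and +47.5 mm, each 47 mm wide; floor 10 mm above the bench, roof underside at 46 mm.
- fixture: Fixed clamp fixture: dark steel base plate 150 (its x) x 210 (y) x 8 mm high, green guides and bridge. Origin: middle of the mouth, at bench level; x points inward along the channel, the mouth opens to -x. The channel (y = 0) is 44 mm wide between 40 mm high guides; its floor is the plate's top, 8 mm above the bench. Two steel wings flare out to 27 mm in front of the mouth, 34 mm high.
- stop (a point): Where the centre of the red cap's end face belongs: on the face of the green back stop, 100 mm inward of the mouth, 18 mm above the bench. A bridge (underside 38, top 50 mm above the bench) spans the channel from the mouth to 70 mm inward; between it and the stop the channel is open above. A rail that is home has 90 mm sticking out of the mouth.
- pivot (a point): Pivot of lever and marker, on top of the bridge: 35 mm inward of the fixture's origin, 50 mm above the bench. Vertical axis. A fixed steel arc bar, 100 mm radius about it, top 49 mm above the bench, runs under the marker.
- lever (a joint): Angle of the clamp lever about the pivot, rad, counter-clockwise from above; at 0 its arm points along the fixture's +x (over the back stop). Range -1.75 to 1.75. Stiff with friction (about 1.3 N at the handle): it stays where it is left.
- lever_grip (a point): Point to grip: middle of the lever's upright black handle, on its axis 120 mm from the pivot and 108 mm above the bench. The handle is a round revolving grip, 26 mm in diameter, standing from 73 to 131 mm above the bench; it turns freely on its own axis. The steel lever arm below it is 16 mm wide, its top 72 mm above the bench, with a black line along its middle. x of this frame points along the arm, away from the pivot.
- pointer (a joint): Angle of the red marker about the same pivot, rad, same zero and direction as the lever; range -1.4 to 1.4. It is set beforehand and is stiff: do not move it. The lever is right when its angle equals this one.
- pointer_mark (a point): Top middle of the red marker block (20 mm along x x 34 mm wide x 8 mm high) on its thin steel arm, 88 mm from the pivot, 59 mm above the bench, under the lever's sweep. With the lever set, red shows equally on both sides of the lever arm. x of this frame points away from the pivot.
- oil_bottle: White oil bottle with yellow label, 60 mm in diameter, 170 mm high, loose. Origin: centre of its underside. Leave it.
- mug: Blue mug, 80 mm in diameter, 90 mm high, handle at its +y, loose. Origin: centre of its underside. Leave it.
- tin: Tin with green label, 72 mm in diameter, 60 mm high, loose. Origin: centre of its underside. Leave it.
- hammer: Hammer lying on the bench along its x, head at +x, about 260 mm long, origin under the middle of its length. Leave it.
- screwdriver: Screwdriver with yellow handle lying on the bench along its x, about 200 mm long, origin under its middle. Leave it.
There are look-alikes about, which are no part of the job. Leave any pink look-alike of the red_rail alone.

How it is judged:
By the outcome, as a careful person would: the job done as asked, in the order asked, and still so for the second after the job is handed in, with the robot touching nothing.
It also fails if it takes over 62 s, if anything falls off the work surface, if the arm or the gripper's body presses on something with over 40 N, if the wrist force passes 120 N, or if a joint passes its speed limit or range.

## Robot

A 6-joint arm with a two-finger parallel gripper is mounted at the origin on the work surface. World frame = base frame: x ahead of the robot, y to its left, z up, the work surface at z = 0. Lengths are in mm, angles in rad, forces in N, time in s.
With the tool pointing down it reaches from about 375 to 975 mm from the base axis. Payload 3.8 kg.
Tool frame: the origin (TCP) lies midway between the tips of the shut fingers; the grasp point (between the pads) lies manip.grip_depth behind it (manip.grip_depth is the distance from the TCP to the grasp point, in mm); z points along the fingers, y is the direction in which the jaws open and shut (so a half turn about z gives the same grasp; the last joint's range is limited). The gripper opens to 85 mm and grips with 20 to 120 N. Pads are 22 mm wide; open, the fingers measure 114 mm over their backs; the gripper's body (76 mm by 85 mm) begins 54 mm behind the grasp point. The pads swing forward as they close: fully open they stand 13 mm farther back than shut.
Start: joints at [1.136, 0.264, 1.604, -0, 1.274, -0.037], TCP at [261.486, 622.288, 231.28] pointing down, gripper open.
Joint ranges: [-2.63, 2.63], [-0.94, 2.18], [0.31, 2.57], [-1.31, 4.45], [0, 2.66], [-2.55, 2.55]. Speed limits (rad/s): [2.57, 2.57, 3.14, 3.14, 3.14, 3.14].

## Interface

Orientations are given as a 3x3 rotation matrix whose columns are the frame's x, y, z axes.
In Python, from bench import manip gives the robot as it stands.
- The arm moves only by the tool servo_tool, never from a script. Its arguments are lists of equal length, an entry for each row: "translation": the shift along the tool's x, y, z in cm, a list of three; "turn": the turn, a rotation vector about the tool's x, y, z in rad, a list of three. A call has exactly 8 rows; each row is the pose to reach, as a shift and turn from the pose commanded when the call began, along the tool's axes at that moment; what a row does not reach only later rows make up. A row lasts 1/12 s, in which the tool goes at most 41.7 mm and 7.16 degrees, less where a joint would pass 70% of its speed; a pose out of reach is approached as far as the arm can. A call with a gripper value outside its range is refused whole. "fingers" is the opening, from 0 (shut) to 1 (fully open), set as the call begins (left out, the last holds). The fingers move at their own pace and stop on an object; the grip force is fixed at half the most. Time passes only in rows, so rows that repeat a pose let the fingers close, or fill a call up. It gives the time, the measured TCP pose, the force and the opening at its end, in the units of the state.
- manip.sense(): the state, without advancing time (a new reading comes with each control period).
- manip.camera(name): name is "scene" or "top" or "wrist"; returns (picture, depth): 480x640x3 uint8, red, green, blue; 480x640 float32, mm along the optical axis (not along the pixel's ray), 0 where there is no reading.
- manip.camera_model(name): a dict with "fx", "fy", "cx", "cy" (pixels), "k1" (the pictures are not rectified: a ray, as slopes to the right and down, at radius r is drawn at 1 + k1 r^2 times it, then the intrinsics apply), "rvec" (rotation vector, rad) and "tvec" (3), from world to camera coordinates, as OpenCV has them. Camera axes: x right, y down, z forward; pixel columns grow to the right and rows downward; lengths in mm; the calibration is good to about 2 mm. A picture is of the moment at which its call begins: read the wrist's pose just before it. camera_model takes no time and is no camera call; for the wrist camera it gives the pose at the moment of the call.
- manip.finish_job(): hands the job in, once; it reports no verdict.
The state is a dict: "t": time; "joint_positions": joint angles; "joint_vel": joint speeds; "effort": joint torques, N m; "tool_pos": TCP position; "tool_rot": TCP orientation; "ft_force": force on the tool from outside, world axes, zero at the start; "torque": the same for the moment, N m; "grip_width": finger opening in mm.
Only numpy, scipy, OpenCV 4.12 (cv2) and the standard library are available. Lean on these libraries where they do the work, as an engineer would, in place of code of your own. Each camera call takes 0.05 s, during which the arm holds its last target.

## Working session

There is one attempt and no reset: what is moved stays moved. The work goes in short steps, Python scripts to look and compute and a tool call to move; the robot and the scene stay as the last step left them, time stands still between calls to the robot, and variables do not carry over. Pictures are saved under pics/ and viewed, and the job is handed in when it is done.

Besides the shell and the picture viewer there is one more tool, called after ">>>" as name(argument=value, ...) on one line, values as JSON. servo_tool: Moves the arm, as the interface text tells. Its arguments: {"type":"object","properties":{"translation":{"type":"array","items":{"type":"array","items":{"type":"number"}}},"turn":{"type":"array","items":{"type":"array","items":{"type":"number"}}},"fingers":{"type":"number"}},"required":["translation","turn"]}

```bash
ls; mkdir -p pics
cat > h.py <<'E'
import numpy as np, cv2, sys
from bench import manip
def snap(n,f):
    m=manip.camera_model(n); p,d=manip.camera(n)
    cv2.imwrite(f,p[:,:,::-1]); np.savez('/tmp/%s.npz'%f.split('/')[-1][:-4],p=p,d=d,**{k:np.array(v,float) for k,v in m.items()})
    return p,d,m
def load(f):
    z=np.load('/tmp/%s.npz'%f); return z['p'],z['d'],{k:z[k] for k in('fx','fy','cx','cy','k1','rvec','tvec')}
def ray(m,u,v):
    x=(u-m['cx'])/m['fx'];y=(v-m['cy'])/m['fy'];rd=np.hypot(x,y);r=rd
    for _ in range(20): r=rd/(1+m['k1']*r*r)
    s=r/rd if rd>0 else 1
    R=cv2.Rodrigues(np.array(m['rvec'],float).reshape(3))[0];t=np.array(m['tvec'],float).reshape(3)
    return -R.T@t, R.T@np.array([x*s,y*s,1])
def onz(m,u,v,z):
    c,d=ray(m,u,v); return c+d*(z-c[2])/d[2]
def ondepth(m,u,v,D):
    c,d=ray(m,u,v); return c+d*D
def proj(m,P):
    R=cv2.Rodrigues(np.array(m['rvec'],float).reshape(3))[0];q=R@np.array(P,float)+np.array(m['tvec'],float).reshape(3)
    x,y=q[0]/q[2],q[1]/q[2];s=1+m['k1']*(x*x+y*y)
    return m['fx']*x*s+m['cx'],m['fy']*y*s+m['cy']
E
python3 - <<'E'
from h import *
for n in('scene','top','wrist'): snap(n,f'pics/{n}0.png'); print(n,manip.camera_model(n))
print(manip.sense(), manip.grip_depth)
E
```

```text
pics
scene {'fx': 461.536000363498, 'fy': 461.536000363498, 'cx': 327.0479500305515, 'cy': 238.91537590360787, 'k1': 0.039760380653642256, 'rvec': array([ 1.87122257,  1.84874464, -0.60893164]), 'tvec': array([  -5.66825365, -384.89820079, 1352.01699625])}
top {'fx': 528.8515919709114, 'fy': 528.8515919709114, 'cx': 314.1873106892658, 'cy': 234.45191618021542, 'k1': -0.08786434584157261, 'rvec': array([ 2.05076824, -2.1692412 ,  0.223714  ]), 'tvec': array([  23.45016634,  539.82230195, 1201.1928153 ])}
wrist {'fx': 347.6738305337043, 'fy': 347.6738305337043, 'cx': 319.3510493025229, 'cy': 242.1166294478878, 'k1': -0.030140662316000794, 'rvec': array([-2.42055615, -1.60843404, -0.21752568]), 'tvec': array([-674.56086198,  -35.77324575,  379.97700335])}
{'t': 0.15, 'joint_positions': array([ 1.13610330e+00,  2.64568500e-01,  1.60508844e+00,  3.09687501e-06,
        1.27369374e+00, -3.68740128e-02]), 'joint_vel': array([ 0.00111691, -0.00280373, -0.00504163,  0.00164766, -0.00046642,
        0.00147397]), 'effort': array([ 5.28933124e-04, -5.15908027e+01, -3.67958236e+01, -3.67138614e-05,
        8.03824340e-03,  7.05751233e-06]), 'tool_pos': array([261.24202349, 621.77032206, 230.24064622]), 'tool_rot': array([[-9.21907741e-01,  3.87408783e-01, -7.43049110e-04],
       [ 3.87409490e-01,  9.21906366e-01, -1.59328637e-03],
       [ 6.77685723e-05, -1.75672731e-03, -9.99998455e-01]]), 'ft_force': array([-0.53810819, -0.20262207,  0.4827465 ]), 'torque': array([-0.03518538, -0.02569791,  0.01442317]), 'grip_width': 85.61618057262942} 18.700000000000003
```

View pics/scene0.png

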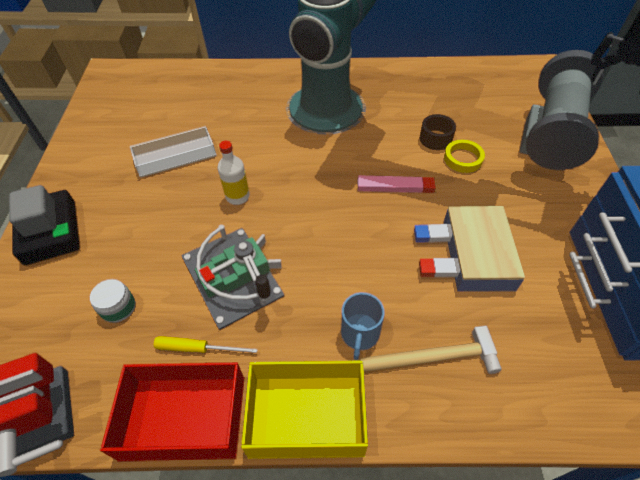

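View pics/top0.png

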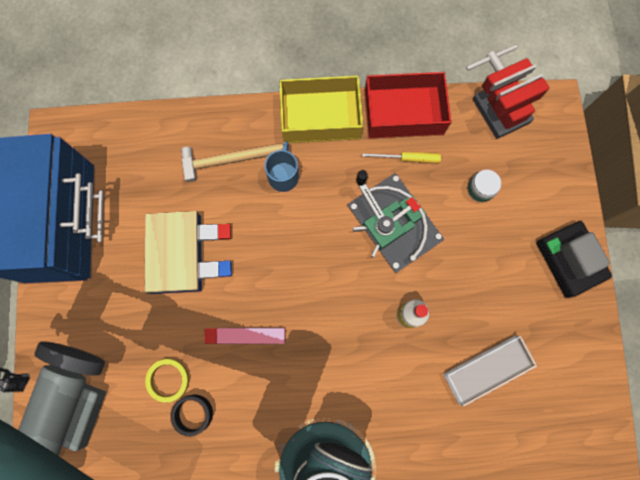

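View pics/wrist0.png

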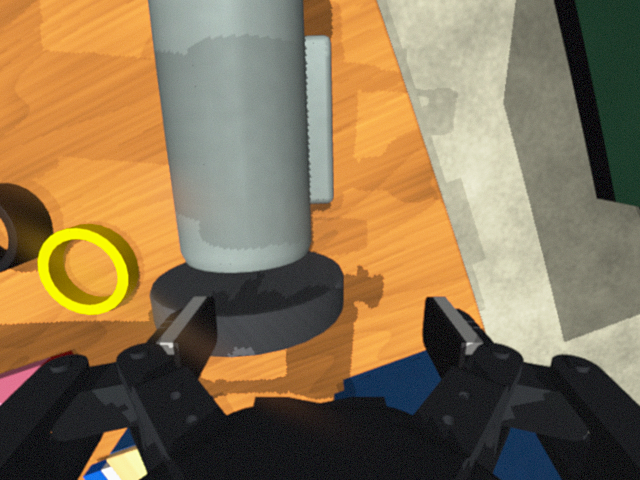

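Run:
```python
from h import *
p,d,m=load('top0')
c=p[150:290,130:250];cv2.imwrite('pics/rack_c.png',cv2.resize(c[:,:,::-1],None,fx=5,fy=4.2,interpolation=2) if 0 else cv2.resize(c[:,:,::-1],None,fx=4,fy=4,interpolation=cv2.INTER_CUBIC))
c=p[160:280,335:455];cv2.imwrite('pics/fix_c.png',cv2.resize(c[:,:,::-1],None,fx=5,fy=5,interpolation=cv2.INTER_CUBIC))
p,d,m=load('scene0')
c=p[215:330,170:320];cv2.imwrite('pics/fix_s.png',cv2.resize(c[:,:,::-1],None,fx=5,fy=5,interpolation=cv2.INTER_CUBIC))
p,d,m=load('top0')
for n,uv,z in(('red',(224,231),30),('blue',(224,269),30),('pivot',(386,224),70),('pink',(211,336),20),('handle',(362,177),131)): print(n,onz(m,*uv,z).round(), ondepth(m,*uv,d[uv[1],uv[0]]).round())
```

```text
red [567. 212.  30.] [567. 212.  32.]
blue [473. 214.  30.] [474. 215.  29.]
pivot [ 553. -178.   70.] [ 550. -176.   83.]
pink [316. 251.  20.] [316. 250.  23.]
handle [ 653. -123.  131.] [ 652. -123.  132.]
```

View pics/rack_c.png

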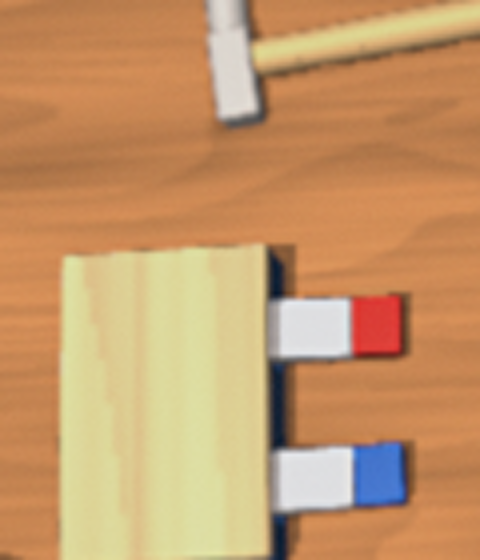

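View pics/fix_c.png

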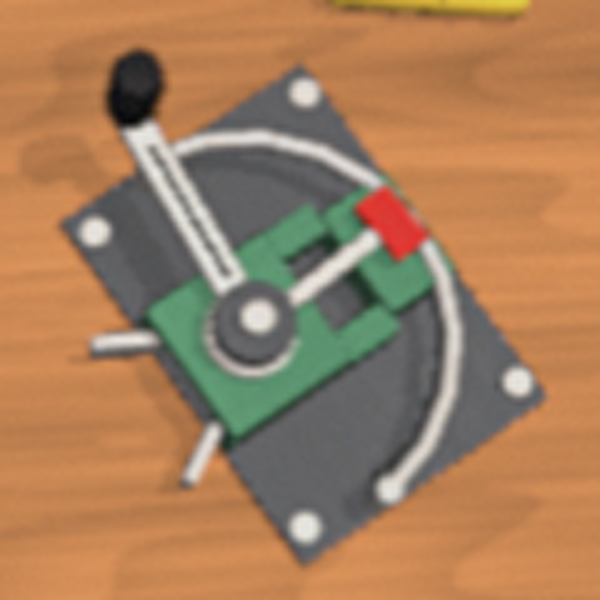

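View pics/fix_s.png

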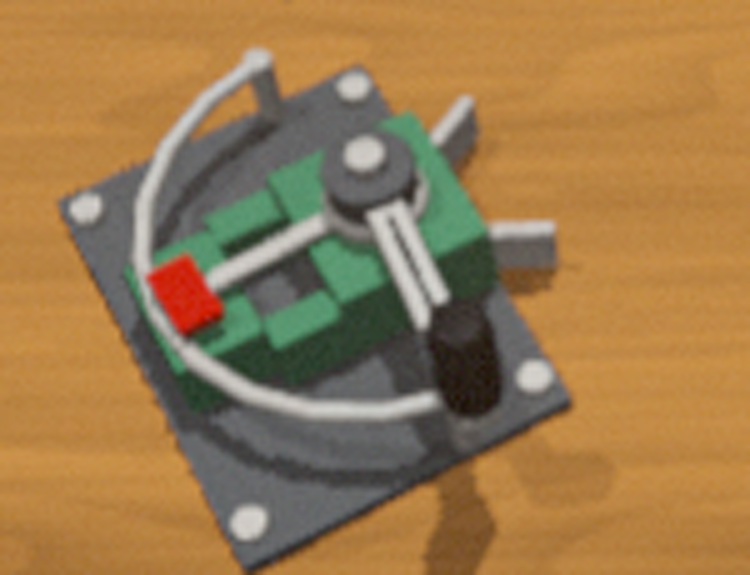

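Run:
```python
from h import *
p,d,m=load('top0')
C=[(300,65),(545,395),(305,565),(62,228)]
P=[onz(m,a/5+335-.4,b/5+160-.4,8) for a,b in C]
P=np.array(P)[:,:2];print(P.round(1))
print('sides',[np.linalg.norm(P[i]-P[(i+1)%4]).round(1) for i in range(4)])
x=(P[0]-P[3]+P[1]-P[2]);x/=np.linalg.norm(x);print('yaw',np.arctan2(x[1],x[0]))
y=(P[0]-P[1]+P[3]-P[2]);print('yaw from y',np.arctan2(y[1],y[0])-np.pi/2)
print('center',P.mean(0),'origin',P.mean(0)-75*x)
hsv=cv2.cvtColor(p,cv2.COLOR_RGB2HSV)
def blobs(mask):
    n,l,s,c=cv2.connectedComponentsWithStats(mask.astype(np.uint8)); return [(s[i],c[i],l==i) for i in range(1,n) if s[i][4]>40]
red=((hsv[...,0]<6)|(hsv[...,0]>174))&(hsv[...,1]>170)&(hsv[...,2]>120)
for s,c,l in blobs(red): print('red',s,c.round(1),onz(m,*c,30).round(1),onz(m,*c,59).round(1))
# rail incl. white part
g=(hsv[...,1]<60)&(hsv[...,2]>170)
sub=np.zeros_like(g);sub[215:250,200:240]=1
mk=(sub&(g|red)).astype(np.uint8)
cn=max(cv2.findContours(mk,0,2)[0],key=cv2.contourArea);r=cv2.minAreaRect(cn);b=cv2.boxPoints(r)
Q=np.array([onz(m,*q,30)[:2] for q in b]);print(b.round(1),Q.round(1))
for a,b2 in((60,255),(268,244),(268,560)):print('roof',onz(m,a/4+130,b2/4+150,56).round(1))
```

```text
[[ 699.8 -220.4]
 [ 522.1 -327. ]
 [ 444.4 -200.3]
 [ 620.9  -93.4]]
sides [np.float64(207.3), np.float64(148.6), np.float64(206.3), np.float64(149.5)]
yaw -1.0179429266293105
yaw from y -1.028193037632621
center [ 571.79929082 -210.28225791] origin [ 532.41546397 -146.45503658]
red [488  59  43  26 345] [508.6  70.7] [ 961.4 -547.9   30. ] [ 945.6 -535.2   59. ]
red [ 367   73   84   54 2888] [405.5 104.8] [ 875.  -261.9   30. ] [ 861.2 -255.8   59. ]
red [499  78  50  31 654] [523.9  93.3] [ 894.1 -579.    30. ] [ 879.8 -565.6   59. ]
red [495  81  23  14  84] [505.2  87.4] [ 912.9 -531.1   30. ] [ 898.3 -518.8   59. ]
red [509 103  26  18 241] [521.5 112.1] [ 840.8 -564.3   30. ] [ 827.8 -551.2   59. ]
red [407 198  13  14  95] [412.9 204.2] [ 608.6 -254.6   30. ] [ 600.9 -248.7   59. ]
red [219 224  12  15 167] [224.1 231. ] [567.2 212.3  30. ] [560.6 207.4  59. ]
red [415 305  12  11 109] [420.7 310.3] [ 348.2 -248.7   30. ] [ 346.6 -243.    59. ]
red [205 328  11  15 156] [210.  335.4] [317.4 251.3  30. ] [316.4 245.5  59. ]
[[200. 224.]
 [217. 224.]
 [217. 238.]
 [200. 238.]] [[588.1 271.3]
 [585.7 229.4]
 [550.6 230. ]
 [553.  271.7]]
roof [615.1 400.4  56. ]
roof [614.4 272.8  56. ]
roof [423.1 274.7  56. ]
```

```bash
cat > plan.py <<'E'
import numpy as np,sys
# usage: plan.py px py pz ang  tx ty tz tang [n]
# pose: TCP pos, ang = world angle of tool y; tool z down
a=list(map(float,sys.argv[1:]));p=np.array(a[:3]);t=np.array(a[4:7])
c,s=np.cos(a[3]),np.sin(a[3]);Y=np.array([c,s,0]);Z=np.array([0,0,-1.]);X=np.cross(Y,Z)
d=t-p;print('tool cm',(np.array([X@d,Y@d,Z@d])/10).round(2),'turn z',round(a[3]-a[7],3),'dist',np.linalg.norm(d).round(1))
E
python3 plan.py 261.5 622.3 231.3 1.173 420 360 200 0.5
python3 - <<'E'
from h import *
p,d,m=load('top0')
for u,v in((20,160),(60,150),(40,250),(85,270),(90,200),(75,350),(60,400)): print(u,v,ondepth(m,u,v,d[v,u]).round())
E
```

```text
tool cm [-24.77 -18.04   3.13] turn z 0.673 dist 308.1
20 160 [709. 631. 222.]
60 150 [734. 550. 202.]
40 250 [504. 573. 221.]
85 270 [486. 549.  49.]
90 200 [638. 510. 122.]
75 350 [297. 555.  78.]
60 400 [192. 553. 151.]
```

>>> servo_tool(translation=[[-1.2,-0.9,0.1],[-4.5,-3.3,0.5],[-8.3,-6,1],[-12.3,-9,1.5],[-16.4,-12,2],[-20.3,-14.8,2.6],[-23.5,-17.1,3],[-24.8,-18,3.1]], turn=[[0,0,0.04],[0,0,0.12],[0,0,0.22],[0,0,0.32],[0,0,0.42],[0,0,0.52],[0,0,0.62],[0,0,0.67]], fingers=1)

```text
t: 0.82
tool_pos: [419.7, 359.2, 200.0]
tool_rot: [[-0.477, 0.879, -0.0], [0.879, 0.477, -0.001], [-0.0, -0.0, -1.0]]
ft_force: [0.9, 0.0, -0.2]
grip_width: 85.3
```

```bash
python3 - <<'E'
from h import *
s=manip.sense();R=s['tool_rot'];print(s['t'],s['tool_pos'],np.arctan2(R[1,1],R[0,1]),R.round(3).tolist())
E
python3 plan.py 420 360 200 0.503 565 225 150 0
```

```text
0.8167 [419.71626877 359.16514946 199.95572122] 0.49715021619228883 [[-0.477, 0.879, -0.0], [0.879, 0.477, -0.001], [-0.0, -0.0, -1.0]]
tool cm [-18.82   6.2    5.  ] turn z 0.503 dist 204.3
```

>>> servo_tool(translation=[[-0.9,0.3,0.2],[-3.5,1.1,0.9],[-6.5,2.1,1.7],[-9.6,3.2,2.5],[-12.8,4.2,3.4],[-15.7,5.2,4.2],[-18,5.9,4.8],[-18.8,6.2,5]], turn=[[0,0,0.03],[0,0,0.1],[0,0,0.18],[0,0,0.26],[0,0,0.34],[0,0,0.42],[0,0,0.48],[0,0,0.5]])

```text
t: 1.48
tool_pos: [565.6, 224.1, 149.0]
tool_rot: [[0.003, 1.0, -0.001], [1.0, -0.003, -0.002], [-0.002, -0.001, -1.0]]
ft_force: [-0.1, 0.0, -0.4]
grip_width: 85.6
```

Run:
```python
from h import *
s=manip.sense();R=s['tool_rot'];print(s['t'],s['tool_pos'],np.arctan2(R[1,1],R[0,1]))
snap('wrist','pics/w1.png');print(manip.camera_model('wrist'))
p,d,m=load('w1');c,_=ray(m,320,240);print('cam',c)
```

```text
1.4833 [565.57923178 224.06943368 149.00554762] -0.002993203813287696
{'fx': 347.6738305337043, 'fy': 347.6738305337043, 'cx': 319.3510493025229, 'cy': 242.1166294478878, 'k1': -0.030140662316000794, 'rvec': array([-2.86853952e+00,  3.63419268e-03,  1.25825537e-03]), 'tvec': array([-565.75301085,  204.20693536,  361.84781078])}
cam [566.63130036 292.52984952 293.01338673]
```

View pics/w1.png

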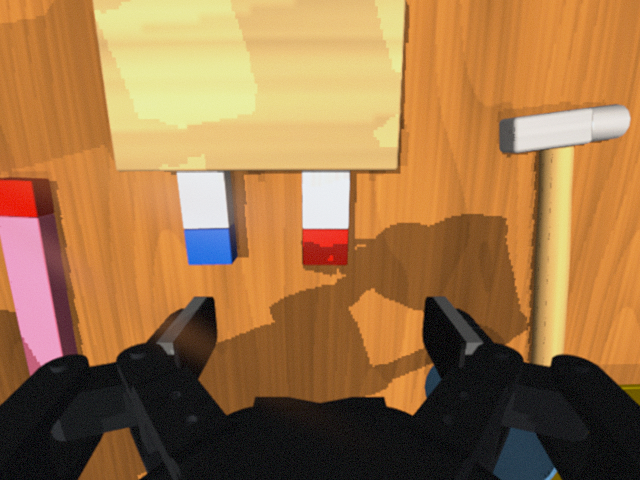

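Run:
```python
from h import *
p,d,m=load('w1')
for n,u,v in(('capL',303,263),('capR',348,263),('rackL',303,172),('rackR',350,172),('blL',189,262),('blR',236,262)): print(n,onz(m,u,v,30).round(1),d[v-3,u])
```

```text
capL [553.1 201.5  30. ] 275.36237
capR [589.1 201.4  30. ] 306.56094
rackL [554.2 273.1  30. ] 231.62024
rackR [589.2 273.   30. ] 230.52188
blL [461.6 202.6  30. ] 274.2513
blR [499.5 202.5  30. ] 306.41162
```

>>> servo_tool(translation=[[0.1,0.1,0.5],[0.3,0.2,2.2],[0.5,0.3,4.6],[0.8,0.45,7.2],[0.8,0.45,9.8],[0.8,0.45,12.2],[0.8,0.45,13.8],[0.8,0.45,14.4]], turn=[[0,0,0],[0,0,0],[0,0,0],[0,0,0],[0,0,0],[0,0,0],[0,0,0],[0,0,0]])

```text
t: 2.2
tool_pos: [565.1, 235.8, 3.3]
tool_rot: [[-0.005, 1.0, -0.005], [1.0, 0.005, -0.001], [-0.001, -0.005, -1.0]]
ft_force: [0.6, 0.5, -0.1]
grip_width: 85.4
```

>>> servo_tool(translation=[[0,0,0],[0,0,0],[0,0,0],[0,0,0],[0,0,0],[0,0,0],[0,0,0],[0,0,0]], turn=[[0,0,0],[0,0,0],[0,0,0],[0,0,0],[0,0,0],[0,0,0],[0,0,0],[0,0,0]], fingers=0)

```text
t: 2.87
tool_pos: [570.1, 235.9, 8.4]
tool_rot: [[-0.003, 1.0, 0.003], [1.0, 0.003, 0.002], [0.002, 0.003, -1.0]]
ft_force: [-2.5, 0.5, 6.8]
grip_width: 34.5
```

Run:
```python
from h import *
for i in range(2):
    s=manip.sense();R=s['tool_rot'];print(s['t'],s['tool_pos'],np.arctan2(R[1,1],R[0,1]),s['ft_force'],s['grip_width'])
    if i==0: snap('wrist','pics/w2.png')
```

```text
2.8667 [570.10553351 235.89796821   8.43750756] 0.0026622130786078417 [-2.49312506  0.48473115  6.81783844] 34.496884684185154
2.9167 [570.10256365 235.86912      8.42694531] 0.0026686565849165992 [-1.78380799  0.43704934  6.60148331] 34.78199418963611
```

View pics/w2.png

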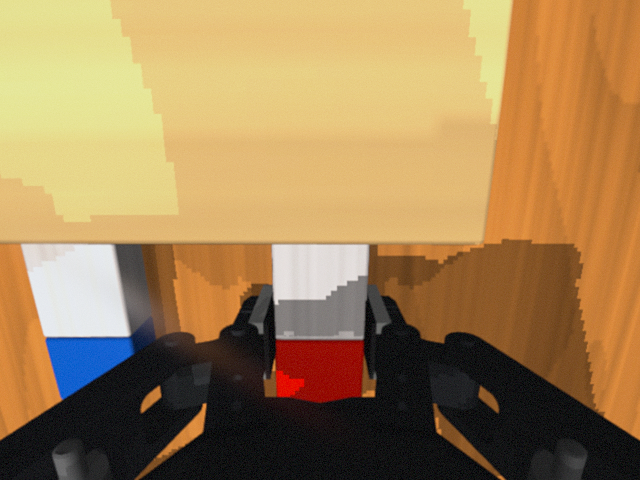

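>>> servo_tool(translation=[[0,0,-0.2],[0,0,-0.4],[-0.4,0,-0.5],[-1.2,0,-0.5],[-2.4,0,-0.5],[-3.8,0,-0.5],[-5.4,0,-0.5],[-7,0,-0.5]], turn=[[0,0,0],[0,0,0],[0,0,0],[0,0,0],[0,0,0],[0,0,0],[0,0,0],[0,0,0]])

```text
t: 3.58
tool_pos: [568.4, 163.1, 11.0]
tool_rot: [[-0.003, 1.0, -0.001], [1.0, 0.003, -0.001], [-0.001, -0.001, -1.0]]
ft_force: [0.1, 0.1, -1.2]
grip_width: 35.0
```

>>> servo_tool(translation=[[-1.6,0,0],[-3.2,0,0],[-4.8,0,0],[-6.4,0,0],[-8,0,0],[-9.3,0,0],[-10.3,0,0],[-10.8,0,0]], turn=[[0,0,0],[0,0,0],[0,0,0],[0,0,0],[0,0,0],[0,0,0],[0,0,0],[0,0,0]])

```text
t: 4.25
tool_pos: [569.0, 55.2, 11.3]
tool_rot: [[-0.001, 1.0, -0.0], [1.0, 0.001, -0.0], [-0.0, -0.0, -1.0]]
ft_force: [-0.5, 0.2, -1.7]
grip_width: 35.1
```

Run:
```python
from h import *
s=manip.sense();print(s['t'],s['tool_pos'],s['ft_force'],s['torque'],s['grip_width'])
snap('scene','pics/s1.png');p,d,m=load('s1');cv2.imwrite('pics/s1c.png',cv2.resize(p[130:350,250:550,::-1],None,fx=2.5,fy=2.5))
```

```text
4.25 [568.97751     55.15529056  11.31390148] [-0.53707791  0.19004718 -1.67740503] [-0.10782626 -0.01433942  0.00264141] 35.117102136052736
```

View pics/s1c.png

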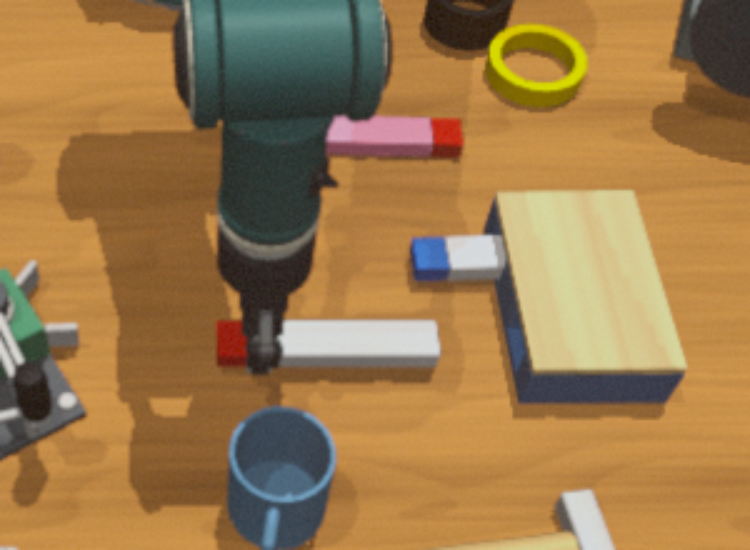

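>>> servo_tool(translation=[[-0.4,-0.2,-0.2],[-1.2,-0.6,-0.4],[-2.2,-1.1,-0.5],[-3.2,-1.7,-0.5],[-3.9,-2.1,-0.5],[-4.1,-2.35,-0.5],[-4.1,-2.35,-0.4],[-4.1,-2.35,-0.2]], turn=[[0,0,-0.02],[0,0,-0.08],[0,0,-0.17],[0,0,-0.27],[0,0,-0.37],[0,0,-0.46],[0,0,-0.52],[0,0,-0.55]])

```text
t: 4.97
tool_pos: [546.1, 16.3, 13.7]
tool_rot: [[-0.528, 0.849, 0.001], [0.849, 0.528, 0.0], [-0.0, 0.001, -1.0]]
ft_force: [0.2, -0.5, -2.4]
grip_width: 34.4
```

>>> servo_tool(translation=[[0,0,0.2],[0,0,0.4],[0,0,0.6],[0,0,0.8],[0,0,1.0],[0,0,1.2],[0,0,1.3],[0,0,1.3]], turn=[[0,0,0],[0,0,0],[0,0,0],[0,0,0],[0,0,0],[0,0,0],[0,0,0],[0,0,0]])

```text
t: 5.63
tool_pos: [545.6, 16.1, 0.1]
tool_rot: [[-0.525, 0.851, -0.001], [0.851, 0.525, 0.0], [0.0, -0.001, -1.0]]
ft_force: [-0.2, 0.4, -2.5]
grip_width: 34.7
```

>>> servo_tool(translation=[[0,0,0.1],[0,0,0.1],[0,0,0.1],[0,0,0.1],[0,0,0],[0,0,-1],[0,0,-2.5],[0,0,-4.5]], turn=[[0,0,0],[0,0,0],[0,0,0],[0,0,0],[0,0,0],[0,0,0],[0,0,0],[0,0,0]], fingers=1)

```text
t: 6.3
tool_pos: [544.6, 16.1, 45.2]
tool_rot: [[-0.525, 0.851, -0.003], [0.851, 0.525, 0.0], [0.002, -0.002, -1.0]]
ft_force: [0.4, 0.6, -0.6]
grip_width: 85.3
```

>>> servo_tool(translation=[[0,0,-2.5],[0.5,0,-5],[1.8,0,-7.5],[3.8,0,-9],[6.2,0,-10],[8.4,0,-10.5],[9.7,0,-10.5],[10,0,-10.5]], turn=[[0,0,0],[0,0,0],[0,0,0],[0,0,0],[0,0,0],[0,0,0],[0,0,0],[0,0,0]])

```text
t: 6.97
tool_pos: [492.6, 102.6, 151.4]
tool_rot: [[-0.527, 0.85, 0.001], [0.85, 0.527, 0.001], [-0.0, 0.001, -1.0]]
ft_force: [0.5, -0.4, -1.0]
grip_width: 85.5
```

Run:
```python
from h import *
s=manip.sense();R=s['tool_rot'];print(s['t'],s['tool_pos'],np.arctan2(R[1,1],R[0,1]))
snap('wrist','pics/w3.png');snap('top','pics/t3.png')
p,d,m=load('t3');cv2.imwrite('pics/t3c.png',cv2.resize(p[140:300,190:460,::-1],None,fx=2.9,fy=2.9,interpolation=2))
```

```text
6.9667 [492.63704678 102.60714912 151.35452343] 0.5549697789865122
```

View pics/w3.png

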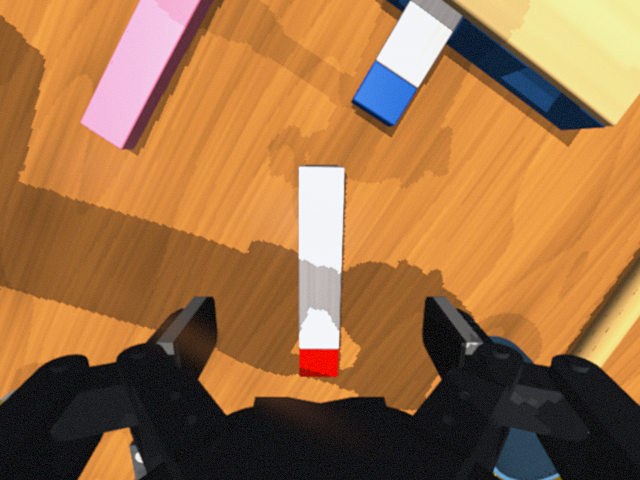

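View pics/t3c.png

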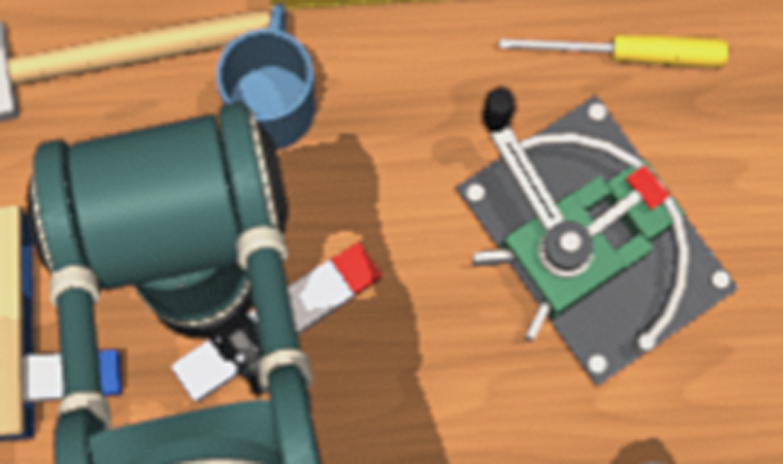

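Run:
```python
from h import *
p,d,m=load('w3')
Q=[onz(m,u,v,20) for u,v in((299.5,167),(344.5,167),(301,349),(339,349))]
print(np.round(Q,1))
b=(Q[0]+Q[1])/2;c=(Q[2]+Q[3])/2;x=c-b;L=np.linalg.norm(x);print('L',L,'(160 exp)');x/=L
print('yaw',np.arctan2(x[1],x[0]),'grip', b+32*x,'end',b+190*x)
p,d,m=load('t3')
for u,v in((173,368),(197,400)): print('top bare',onz(m,u/2.9+190,v/2.9+140,20).round(1))
for u,v in((355,243),(380,275)): print('top cap',onz(m,u/2.9+190,v/2.9+140,20).round(1))
```

```text
[[453.2 138.9  20. ]
 [482.9 157.3  20. ]
 [536.9   1.7  20. ]
 [566.   19.7  20. ]]
L 160.72438376617885 (160 exp)
yaw -1.025266152569931 grip [484.66195569 120.72566767  20.        ] end [566.64363437 -14.34099868  20.        ]
top bare [476.7 153.6  20. ]
top bare [448.7 134.4  20. ]
top cap [575.2  -4.3  20. ]
top cap [546.3 -23.8  20. ]
```

```bash
python3 plan.py 492.6 102.6 151.4 0.555 586 -232 210 0.555
```

```text
tool cm [-33.36  -9.69  -5.86] turn z 0.0 dist 352.3
```

>>> servo_tool(translation=[[-0.8,-0.2,-0.8],[-3,-0.9,-2],[-6.4,-1.9,-3.3],[-10,-2.9,-4.5],[-13.6,-4,-5.4],[-17.2,-5,-5.9],[-20.8,-6,-5.9],[-24.4,-7.1,-5.9]], turn=[[0,0,0],[0,0,0],[0,0,0],[0,0,0],[0,0,0],[0,0,0],[0,0,0],[0,0,0]])

```text
t: 7.73
tool_pos: [561.8, -147.8, 210.3]
tool_rot: [[-0.524, 0.852, 0.001], [0.852, 0.524, -0.001], [-0.001, 0.0, -1.0]]
ft_force: [-0.6, -0.1, 0.0]
grip_width: 85.7
```

>>> servo_tool(translation=[[-3,-0.9,0],[-5.4,-1.6,0],[-7.2,-2.1,0],[-8.4,-2.4,0],[-9,-2.6,0],[-9,-2.6,0],[-9,-2.6,0],[-9,-2.6,0]], turn=[[0,0,0],[0,0,0],[0,0,0],[0,0,0],[0,0,0],[0,0,0],[0,0,0],[0,0,0]])

```text
t: 8.4
tool_pos: [586.0, -232.7, 209.4]
tool_rot: [[-0.526, 0.85, -0.001], [0.85, 0.526, 0.001], [0.001, -0.0, -1.0]]
ft_force: [-0.3, 0.3, 0.2]
grip_width: 85.3
```

Run:
```python
from h import *
s=manip.sense();R=s['tool_rot'];print(s['t'],s['tool_pos'],np.arctan2(R[1,1],R[0,1]))
snap('wrist','pics/w4.png')
```

```text
8.4 [ 586.04945021 -232.72795603  209.39254659] 0.5541414965308418
```

View pics/w4.png

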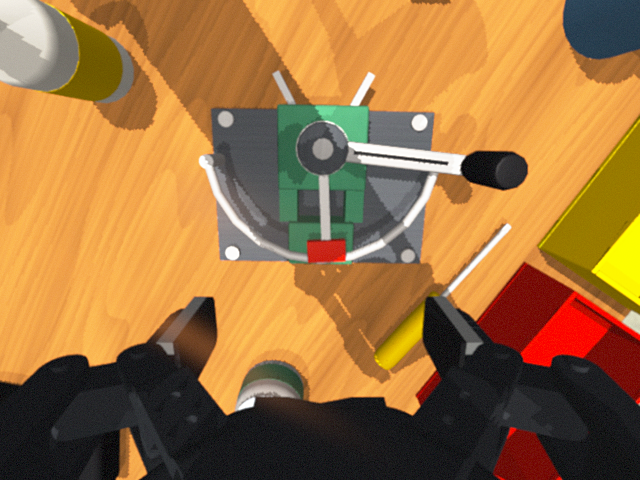

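Run:
```python
from h import *
p,d,m=load('w4')
cv2.imwrite('pics/w4c.png',cv2.resize(p[60:275,195:445,::-1],None,fx=3,fy=2.79,interpolation=2) if 0 else cv2.resize(p[65:265,200:440,::-1],None,fx=3,fy=3,interpolation=2))
```

```text
(no output)
```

View pics/w4c.png

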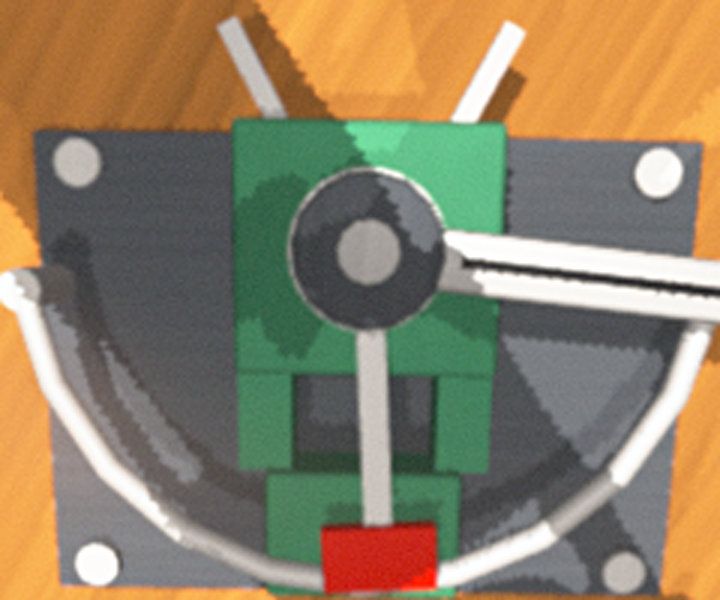

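```bash
cat > fx.py <<'E'
from h import *
p,d,m=load('w4')
w=lambda u,v,z: onz(m,u/3+200-.33,v/3+65-.33,z)[:2]
B=[w(234,122,50),w(505,124,50),w(498,375,50),w(236,372,50)]
Pl=[w(37,130,8),w(703,143,8),w(663,594,8),w(62,583,8)]
G=[w(294,376,40),w(436,377,40),w(292,456,40),w(435,460,40)]
M=[w(322,527,59),w(437,522,59),w(438,588,59),w(326,593,59)]
W=[w(230,20,34),w(513,28,34)]
def yawof(v): return np.arctan2(v[1],v[0])
for n,Q in(('bridge',B),('plate',Pl),('marker',M)):
    Q=np.array(Q);print(n,'sides',[np.linalg.norm(Q[i]-Q[(i+1)%4]).round(1) for i in range(4)],'cen',Q.mean(0).round(1),'yaw y-edges',[round(yawof(e)-np.pi/2,3) for e in(Q[1]-Q[0],Q[2]-Q[3])],'x',[round(yawof(e),3) for e in(Q[3]-Q[0],Q[2]-Q[1])])
print('front mid plate',(Pl[0]+Pl[1])/2,'bridge front mid',(B[0]+B[1])/2,'chan',(G[0]+G[1])/2,(G[2]+G[3])/2,np.linalg.norm(G[0]-G[1]),'wing mid',(W[0]+W[1])/2)
sc=[w(77,162,10),w(659,173,10),w(624,572,10),w(97,564,10)];sc=np.array(sc);print('screws',sc.mean(0),yawof(sc[1]-sc[0])-np.pi/2,yawof(sc[2]-sc[3])-np.pi/2,yawof(sc[3]-sc[0]),yawof(sc[2]-sc[1]))
E
python3 fx.py
```

```text
bridge sides [np.float64(74.2), np.float64(68.6), np.float64(76.0), np.float64(68.3)] cen [ 554.6 -175.3] yaw y-edges [np.float64(-1.024), np.float64(-1.028)] x [np.float64(-1.039), np.float64(-1.011)]
plate sides [np.float64(208.6), np.float64(149.2), np.float64(210.4), np.float64(149.0)] cen [ 575.3 -209. ] yaw y-edges [np.float64(-1.035), np.float64(-1.036)] x [np.float64(-1.038), np.float64(-1.026)]
marker sides [np.float64(33.7), np.float64(20.3), np.float64(33.4), np.float64(20.4)] cen [ 603.8 -247.6] yaw y-edges [np.float64(-0.972), np.float64(-0.97)] x [np.float64(-0.968), np.float64(-0.982)]
front mid plate [ 537.0711028  -145.06155024] bridge front mid [ 536.83099591 -146.07807576] chan [ 573.01206327 -206.6417832 ] [ 585.74552386 -228.01815522] 42.572006836880846 wing mid [ 522.64045954 -121.83880748]
screws [ 575.05538445 -209.97182157] -1.0347616226467862 -1.0328972977469881 -1.03420021258206 -1.0350936710494423
```

```bash
python3 plan.py 586 -232.7 209.4 0.554 483.5 120.5 100 0.546;python3 plan.py 483.5 120.5 100 0.546 483.5 120.5 4 0.546
```

```text
tool cm [35.43  9.86 10.94] turn z 0.008 dist 383.7
tool cm [0.  0.  9.6] turn z 0.0 dist 96.0
```

>>> servo_tool(translation=[[0.9,0.2,0],[3.4,0.9,0.2],[7,1.9,0.6],[10.8,3,1.4],[14.6,4.1,2.6],[18.4,5.1,4],[22.2,6.2,5.5],[26,7.2,7]], turn=[[0,0,0],[0,0,0],[0,0,0],[0,0,0.01],[0,0,0.01],[0,0,0.01],[0,0,0.01],[0,0,0.01]])

```text
t: 9.12
tool_pos: [510.0, 26.9, 139.9]
tool_rot: [[-0.517, 0.856, 0.001], [0.856, 0.517, 0.0], [-0.0, 0.001, -1.0]]
ft_force: [-0.2, 0.1, 0.1]
grip_width: 85.8
```

>>> servo_tool(translation=[[3.4,1,1.5],[6,1.7,2.8],[8,2.3,4],[9.1,2.55,5.5],[9.43,2.66,7.5],[9.43,2.66,9.8],[9.43,2.66,11.8],[9.43,2.66,12.9]], turn=[[0,0,0],[0,0,0],[0,0,0],[0,0,0],[0,0,0],[0,0,0],[0,0,0],[0,0,0]])

```text
t: 9.78
tool_pos: [482.7, 119.5, 8.9]
tool_rot: [[-0.518, 0.855, -0.003], [0.855, 0.518, -0.0], [0.001, -0.003, -1.0]]
ft_force: [0.2, 0.5, 0.6]
grip_width: 85.2
```

Run:
```python
from h import *
s=manip.sense();R=s['tool_rot'];print(s['t'],s['tool_pos'],np.arctan2(R[1,1],R[0,1]),s['ft_force'])
snap('wrist','pics/w5.png')
```

```text
9.7833 [482.66214285 119.45392651   8.92187401] 0.5448767177635152 [0.20310814 0.53693489 0.60824671]
```

View pics/w5.png

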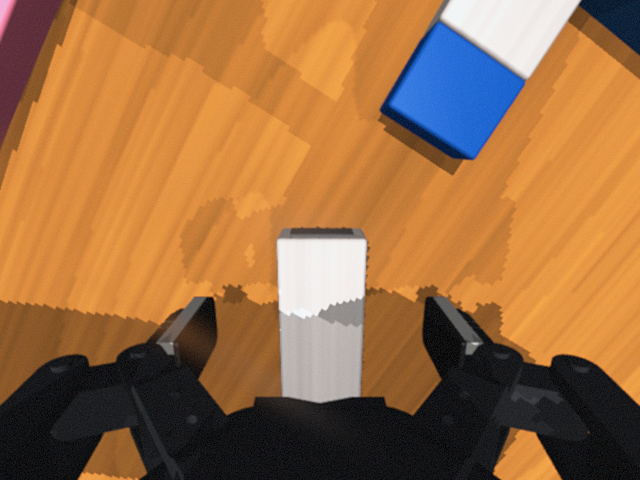

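>>> servo_tool(translation=[[0,0,0.2],[0,0,0.4],[0,0,0.4],[0,0,0.4],[0,0,0.4],[0,0,0.4],[0,0,0.4],[0,0,0.4]], turn=[[0,0,0],[0,0,0],[0,0,0],[0,0,0],[0,0,0],[0,0,0],[0,0,0],[0,0,0]], fingers=0)

```text
t: 10.5
tool_pos: [486.8, 118.8, 8.4]
tool_rot: [[-0.516, 0.856, 0.003], [0.856, 0.516, 0.001], [-0.001, 0.003, -1.0]]
ft_force: [-0.5, 0.1, 6.1]
grip_width: 34.0
```

Run:
```python
from h import *
s=manip.sense();R=s['tool_rot'];print(s['t'],s['tool_pos'],np.arctan2(R[1,1],R[0,1]),s['ft_force'],s['grip_width'])
snap('wrist','pics/w6.png')
```

```text
10.5 [486.82637008 118.81065902   8.38626255] 0.5426787234605175 [-0.47139064  0.06787091  6.05706339] 34.00025677258283
```

View pics/w6.png

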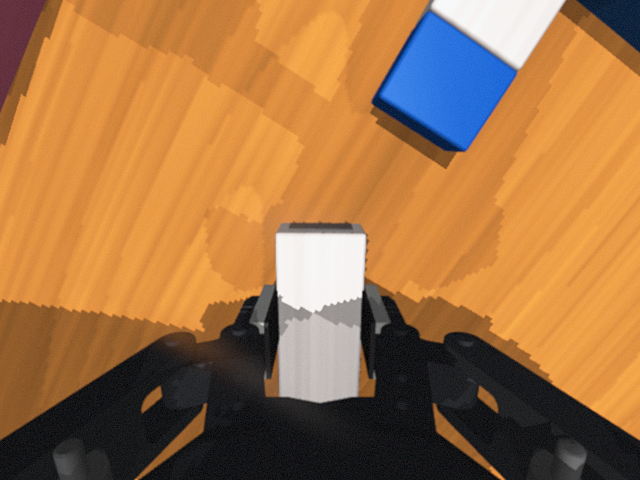

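>>> servo_tool(translation=[[0,0,-0.2],[0,0,-0.5],[0,0,-0.8],[0,0,-1.1],[0,0,-1.3],[0,0,-1.4],[0,0,-1.4],[0,0,-1.4]], turn=[[0,0,0],[0,0,0],[0,0,0],[0,0,0],[0,0,0],[0,0,0],[0,0,0],[0,0,0]])

```text
t: 11.22
tool_pos: [485.3, 118.6, 20.8]
tool_rot: [[-0.517, 0.856, -0.0], [0.856, 0.517, -0.0], [0.0, -0.0, -1.0]]
ft_force: [0.2, 0.3, -2.1]
grip_width: 34.0
```

Run:
```python
from h import *
s=manip.sense();R=s['tool_rot'];print(s['t'],s['tool_pos'],np.arctan2(R[1,1],R[0,1]),s['ft_force'],s['torque'],s['grip_width'])
```

```text
11.2167 [485.27050073 118.58524954  20.83976919] 0.5430242110603206 [ 0.2338309   0.31451227 -2.09588146] [0.12425797 0.02394056 0.02841094] 33.969588554701915
```

```bash
python3 plan.py 485.3 118.6 20.8 0.543 434.4 26.3 19.5 0.538
```

```text
tool cm [-5.27 -9.13  0.13] turn z 0.005 dist 105.4
```

>>> servo_tool(translation=[[-0.3,-0.4,0],[-1,-1.7,0],[-1.9,-3.3,0],[-2.9,-5,0],[-3.9,-6.8,0.1],[-4.7,-8.2,0.1],[-5.2,-9,0.1],[-5.3,-9.15,0.1]], turn=[[0,0,0],[0,0,0],[0,0,0],[0,0,0.005],[0,0,0.005],[0,0,0.005],[0,0,0.005],[0,0,0.005]])

```text
t: 11.88
tool_pos: [432.5, 24.4, 19.4]
tool_rot: [[-0.511, 0.86, -0.002], [0.86, 0.511, -0.0], [0.001, -0.002, -1.0]]
ft_force: [0.1, 0.6, -2.1]
grip_width: 34.4
```

Run:
```python
from h import *
s=manip.sense();R=s['tool_rot'];print(s['t'],s['tool_pos'],np.arctan2(R[1,1],R[0,1]),s['ft_force'])
snap('scene','pics/s7.png');p,d,m=load('s7');cv2.imwrite('pics/s7c.png',cv2.resize(p[170:330,170:400,::-1],None,fx=3.4,fy=3.4,interpolation=2))
snap('top','pics/t7.png');p,d,m=load('t7');cv2.imwrite('pics/t7c.png',cv2.resize(p[160:290,290:450,::-1],None,fx=4.5,fy=4.5,interpolation=2))
```

```text
11.8833 [432.47025257  24.35734915  19.39559233] 0.5361130806381773 [ 0.10017347  0.6143092  -2.07544525]
```

View pics/s7c.png

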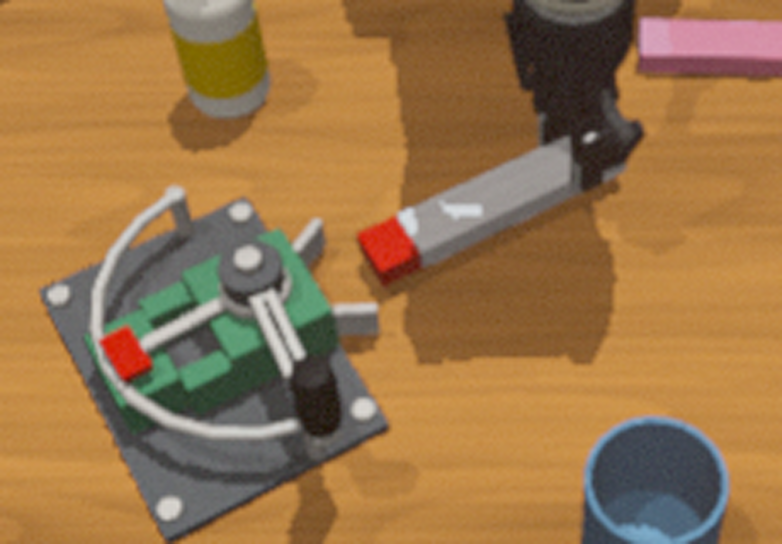

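View pics/t7c.png

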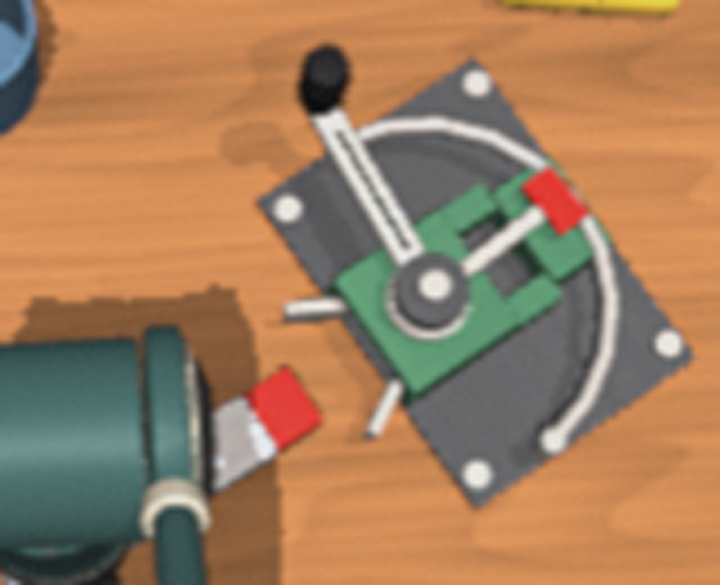

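Run:
```python
from h import *
p,d,m=load('t7')
w=lambda u,v,z: onz(m,u/4.5+290-.39,v/4.5+160-.39,z)[:2]
sc=np.array([w(287,208,10),w(478,83,10),w(668,343,10),w(477,474,10)]);c=sc.mean(0)
yw=[np.arctan2(*(b-a)[::-1]) for a,b in((sc[0],sc[1]),(sc[3],sc[2]))];print(c,yw)
yaw=-1.033;X=np.array([np.cos(yaw),np.sin(yaw)]);Y=np.array([-X[1],X[0]]);o=c-75*X;print('o',o)
for n,(u,v) in dict(c1=(288,366),c2=(322,412),b1=(248,392),b2=(272,452)).items():
    q=w(u,v,31)-o;print(n,(q@X).round(1),(q@Y).round(1))
s=manip.sense()['tool_pos'][:2];q=s-np.array([536.8,-145.5]);print('tcp in fixture(wrist)',q@X,q@Y,'vs top',(s-o)@X,(s-o)@Y)
# scene cam cap heights
p,d,m=load('s7');hsv=cv2.cvtColor(p,cv2.COLOR_RGB2HSV)
f=lambda u,v:(u/3.4+170,v/3.4+170)
for u,v in((385,240),(490,190),(540,165),(395,270),(200,300)):
    a,b=f(u,v);D=d[int(b),int(a)];print((u,v),ondepth(m,a,b,D).round(1))
```

```text
[ 573.68414556 -211.50139914] [np.float64(-1.0367462609783749), np.float64(-1.0343512210805441)]
o [ 535.26579792 -147.08843022]
c1 -44.7 14.0
c2 -44.0 -16.9
b1 -70.7 14.3
b2 -78.6 -19.7
tcp in fixture(wrist) -199.34229224614137 -0.5092905895738313 vs top -199.9206122135402 1.6220077443751415
(385, 240) [504.6 -96.9  33.5]
(490, 190) [459.6 -28.7  27.6]
(540, 165) [441.3   5.3  31. ]
(395, 270) [521.6 -90.4  23.5]
(200, 300) [ 560.  -208.6   48.2]
```

>>> servo_tool(translation=[[-0.2,0.1,0.05],[-0.7,0.1,0.1],[-1.5,0.1,0.1],[-2.4,0.1,0.1],[-3.4,0.1,0.1],[-4.4,0.1,0.1],[-5.4,0.1,0.1],[-6.3,0.1,0.1]], turn=[[0,0,0],[0,0,0],[0,0,0],[0,0,0],[0,0,0],[0,0,0],[0,0,0],[0,0,0]])

```text
t: 12.65
tool_pos: [468.4, -28.9, 18.9]
tool_rot: [[-0.512, 0.859, 0.0], [0.859, 0.512, -0.0], [-0.0, 0.0, -1.0]]
ft_force: [-0.3, 1.0, -2.2]
grip_width: 34.5
```

Run:
```python
from h import *
s=manip.sense();R=s['tool_rot'];print(s['t'],s['tool_pos'],np.arctan2(R[1,1],R[0,1]),s['ft_force'],s['torque'])
X=np.array([np.cos(-1.033),np.sin(-1.033)]);q=s['tool_pos'][:2]-np.array([536.8,-145.5]);print(q@X,q@np.array([-X[1],X[0]]))
```

```text
12.65 [468.37283593 -28.8642267   18.88202039] 0.5375112919161498 [-0.28117745  1.04997021 -2.17521282] [ 0.08491117  0.05956984 -0.05442586]
-135.22286689853465 0.9780919144581319
```

>>> servo_tool(translation=[[-0.8,0,0],[-1.6,0,0],[-2.4,0,0],[-3.2,0,0],[-4,0,0],[-4.8,0,0],[-5.5,0,0],[-6,0,0]], turn=[[0,0,0],[0,0,0],[0,0,0],[0,0,0],[0,0,0],[0,0,0],[0,0,0],[0,0,0]])

```text
t: 13.32
tool_pos: [498.9, -79.9, 18.9]
tool_rot: [[-0.512, 0.859, 0.0], [0.859, 0.512, -0.0], [-0.0, 0.0, -1.0]]
ft_force: [0.5, 0.4, -1.1]
grip_width: 34.3
```

```bash
cat > st.py <<'E'
from h import *
s=manip.sense();R=s['tool_rot'];print(s['t'],s['tool_pos'].round(1),np.arctan2(R[1,1],R[0,1]),s['ft_force'].round(2),s['torque'].round(2),s['grip_width'])
X=np.array([np.cos(-1.033),np.sin(-1.033)]);Y=np.array([-X[1],X[0]]);q=s['tool_pos'][:2]-np.array([536.8,-145.5]);print('fix xy',q@X,q@Y,'F',s['ft_force'][:2]@X,s['ft_force'][:2]@Y)
E
python3 st.py
```

```text
13.3167 [498.9 -79.9  18.9] 0.5378190954424277 [ 0.47  0.4  -1.15] [ 0.08  0.   -0.03] 34.326473894846394
fix xy -75.73163535958756 0.9989758721081975 F -0.10498915704750579 0.6062187627259301
```

Now lower slightly and approach the stop slowly (about 20 mm left).

>>> servo_tool(translation=[[-0.2,0,0.05],[-0.5,0,0.1],[-0.8,0,0.1],[-1.1,0,0.1],[-1.35,0,0.1],[-1.6,0,0.1],[-1.8,0,0.1],[-2,0,0.1]], turn=[[0,0,0],[0,0,0],[0,0,0],[0,0,0],[0,0,0],[0,0,0],[0,0,0],[0,0,0]])

```text
t: 13.98
tool_pos: [508.6, -96.5, 17.9]
tool_rot: [[-0.513, 0.859, -0.0], [0.859, 0.513, -0.0], [-0.0, -0.0, -1.0]]
ft_force: [-0.0, -0.2, -1.9]
grip_width: 34.5
```

```bash
python3 st.py
```

```text
13.9833 [508.6 -96.5  17.9] 0.5380990325082895 [-0.03 -0.17 -1.86] [0.1  0.03 0.02] 34.49527094527565
fix xy -56.547105752888235 0.8957719565152191 F 0.12775489214278946 -0.11595325418387839
```

>>> servo_tool(translation=[[-0.05,0,0],[-0.1,0,0],[-0.15,0,0],[-0.2,0,0],[-0.25,0,0],[-0.3,0,0],[-0.35,0,0],[-0.4,0,0]], turn=[[0,0,0],[0,0,0],[0,0,0],[0,0,0],[0,0,0],[0,0,0],[0,0,0],[0,0,0]])

```text
t: 14.65
tool_pos: [508.4, -97.7, 16.9]
tool_rot: [[-0.513, 0.859, -0.004], [0.859, 0.513, 0.003], [0.005, -0.002, -1.0]]
ft_force: [-4.3, 10.5, -1.4]
grip_width: 34.2
```

```bash
python3 st.py
```

```text
14.65 [508.4 -97.7  16.9] 0.5383259025836742 [-4.29 10.48 -1.45] [1.64 0.49 0.47] 34.242688752510595
fix xy -55.595106767702845 0.0999232379046366 F -11.1957058873501 1.6869236961658216
```

>>> servo_tool(translation=[[0,0,0.05],[0,0,0.05],[0,0,0.05],[0,0,0.05],[0,0,0.05],[0,0,0.05],[0,0,0.05],[0,0,0.05]], turn=[[0,0,0],[0,0,0],[0,0,0],[0,0,0],[0,0,0],[0,0,0],[0,0,0],[0,0,0]], fingers=0.7)

```text
t: 15.32
tool_pos: [510.7, -99.9, 17.5]
tool_rot: [[-0.512, 0.859, 0.0], [0.859, 0.512, -0.0], [-0.0, 0.0, -1.0]]
ft_force: [-0.1, 0.2, 0.3]
grip_width: 59.8
```

```bash
python3 st.py
python3 - <<'E'
from h import *
snap('wrist','pics/w8.png');snap('scene','pics/s8.png');p,d,m=load('s8');cv2.imwrite('pics/s8c.png',cv2.resize(p[170:330,150:380,::-1],None,fx=3.4,fy=3.4,interpolation=2))
E
```

```text
15.3167 [510.7 -99.9  17.5] 0.5378624053642076 [-0.15  0.15  0.33] [ 0.01 -0.04  0.07] 59.799199627996906
fix xy -52.50194499336103 0.9228449053250997 F -0.20846585193105133 -0.04944326856993181
```

View pics/w8.png

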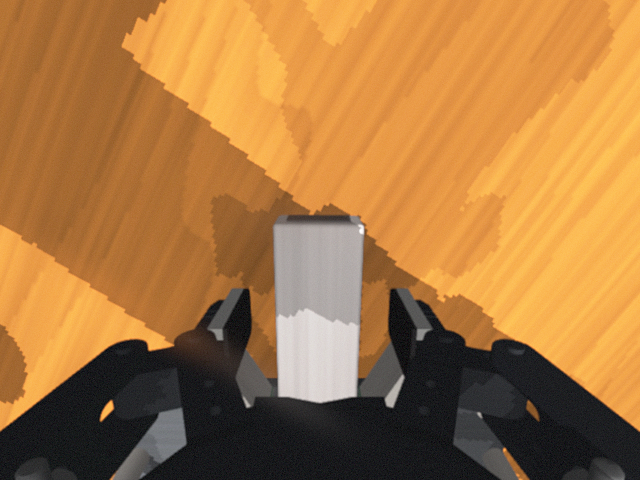

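View pics/s8c.png

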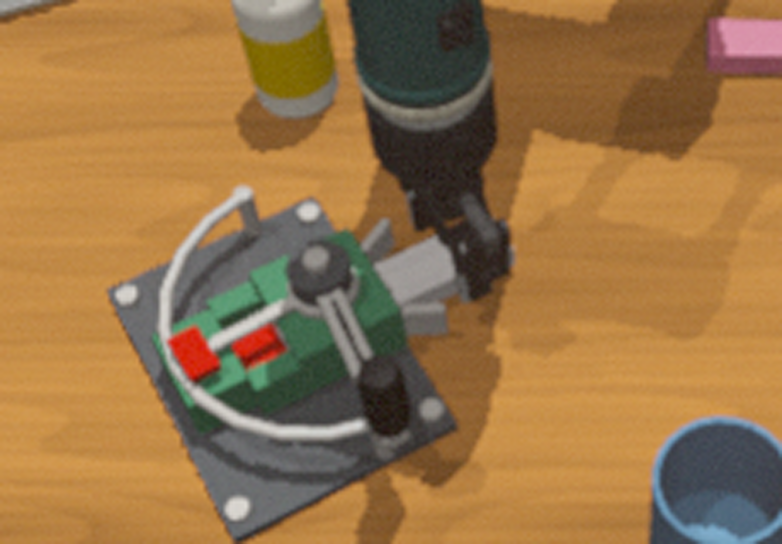

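```bash
python3 - <<'E'
from h import *
p,d,m=load('w8')
X=np.array([np.cos(-1.033),np.sin(-1.033)]);Y=np.array([-X[1],X[0]])
for u,v in((275,225),(363,225)):
    q=onz(m,u,v,28)[:2]-np.array([536.8,-145.5]);print(q@X,q@Y)
E
python3 plan.py 510.7 -99.9 17.5 .538 516 -172 190 .538
```

```text
-90.13244760076172 -15.73836984291702
-90.12246980518603 18.88734350272766
tool cm [ -6.46  -3.24 -17.25] turn z 0.0 dist 187.0
```

>>> servo_tool(translation=[[0,0,-0.5],[0,0,-2],[0,0,-4.5],[0,0,-7.5],[0,0,-10.5],[0,0,-13.5],[0,0,-16],[0,0,-17.3]], turn=[[0,0,0],[0,0,0],[0,0,0],[0,0,0],[0,0,0],[0,0,0],[0,0,0],[0,0,0]])

```text
t: 16.08
tool_pos: [512.5, -100.2, 195.0]
tool_rot: [[-0.512, 0.859, 0.006], [0.859, 0.512, -0.002], [-0.004, 0.004, -1.0]]
ft_force: [0.4, 0.5, 0.1]
grip_width: 59.4
```

```bash
python3 st.py
python3 - <<'E'
from h import *
p,d,m=load('w4')
c=p[130:210,440:540];cv2.imwrite('pics/w4h.png',cv2.resize(c[:,:,::-1],None,fx=6,fy=6,interpolation=2))
piv=np.array([554.7,-175.6])
for n,u,v,z in(('l1',200+470/3,65+262/3,72),('l2',200+715/3,65+292/3,72),('h',512,171,131),('hub',200+369/3,65+252/3,80)):
    q=onz(m,u,v,z)[:2];print(n,q.round(1),np.linalg.norm(q-piv),np.arctan2(*(q-piv)[::-1]))
E
```

```text
16.0833 [ 512.5 -100.2  195. ] 0.5380942417486355 [0.44 0.52 0.08] [ 0.03 -0.09  0.02] 59.44345050689987
fix xy -51.32833815395324 2.2891238851772493 F -0.221981058787867 0.6466723222893773
l1 [ 578.7 -163.6] 26.888554673499883 0.4646494125404541
l2 [ 638.1 -135.7] 92.4529981522697 0.4466815880537153
h [ 663.1 -123.1] 120.4342270016535 0.45099667718044795
hub [ 554.8 -175.3] 0.3007582412040924 1.2442400521628378
```

View pics/w4h.png

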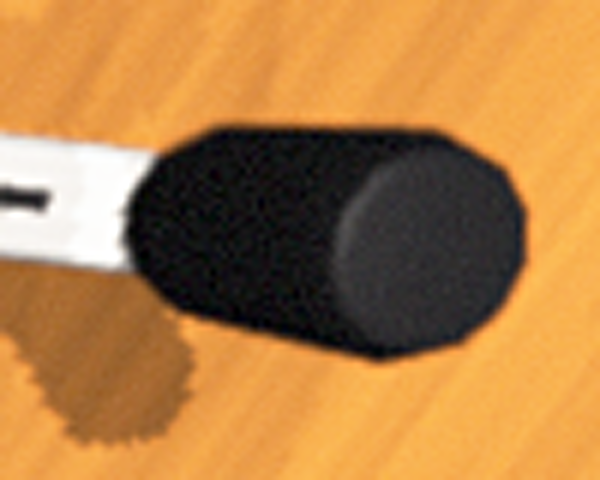

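```bash
python3 plan.py 510.7 -99.9 190.5 .538 662.7 -123.2 170 .6
```

```text
tool cm [-9.79 11.86  2.05] turn z -0.062 dist 155.1
```

>>> servo_tool(translation=[[-0.4,0.5,0],[-1.7,2,0],[-3.4,4.1,0.2],[-5.2,6.3,0.6],[-7,8.5,1.1],[-8.6,10.4,1.6],[-9.5,11.5,2],[-9.8,11.9,2]], turn=[[0,0,0],[0,0,-0.01],[0,0,-0.02],[0,0,-0.03],[0,0,-0.04],[0,0,-0.05],[0,0,-0.06],[0,0,-0.06]], fingers=1)

```text
t: 16.75
tool_pos: [663.9, -123.0, 167.0]
tool_rot: [[-0.563, 0.826, -0.003], [0.826, 0.563, 0.001], [0.002, -0.002, -1.0]]
ft_force: [-0.7, 0.2, 0.3]
grip_width: 85.4
```

```bash
python3 st.py
python3 - <<'E'
from h import *
snap('wrist','pics/w9.png')
E
```

```text
16.75 [ 663.9 -123.   167. ] 0.5983279200494608 [-0.75  0.21  0.27] [-0.01  0.03 -0.05] 85.42062165564205
fix xy 45.80023478604461 120.63732199604414 F -0.5599323235057605 -0.5335195074990279
```

View pics/w9.png

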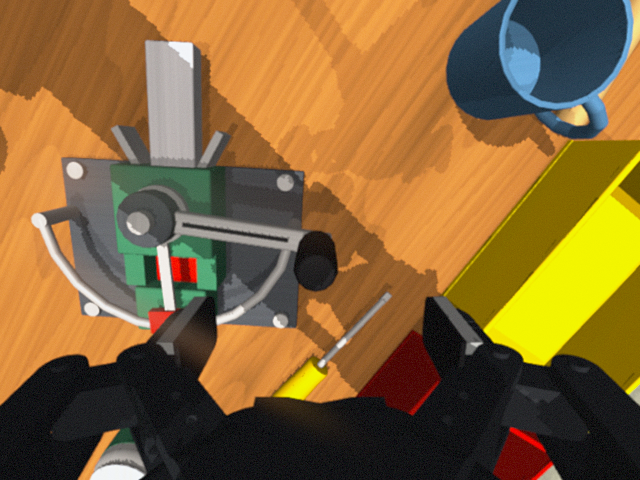

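>>> servo_tool(translation=[[0,0,0.4],[0,0,1.6],[0,0,3],[0,0,4.6],[0,0,6],[0,0,7.2],[0,0,7.9],[0,0,8]], turn=[[0,0,0],[0,0,0],[0,0,0],[0,0,0],[0,0,0],[0,0,0],[0,0,0],[0,0,0]])

```text
t: 17.47
tool_pos: [661.0, -122.6, 87.6]
tool_rot: [[-0.563, 0.826, -0.004], [0.827, 0.563, 0.001], [0.003, -0.003, -1.0]]
ft_force: [-0.4, 0.3, 0.2]
grip_width: 85.3
```

```bash
python3 st.py
```

```text
17.4667 [ 661.  -122.6   87.6] 0.5979297926354579 [-0.43  0.31  0.22] [0.02 0.01 0.02] 85.2887191732598
fix xy 43.93933519309799 118.41463931681375 F -0.48585730551039713 -0.2128089093382955
```

>>> servo_tool(translation=[[0,0,0],[0,0,0],[0,0,0],[0,0,0],[0,0,0],[0,0,0],[0,0,0],[0,0,0]], turn=[[0,0,0],[0,0,0],[0,0,0],[0,0,0],[0,0,0],[0,0,0],[0,0,0],[0,0,0]], fingers=0)

```text
t: 18.13
tool_pos: [662.1, -124.0, 91.8]
tool_rot: [[-0.563, 0.826, -0.002], [0.826, 0.563, -0.001], [-0.0, -0.002, -1.0]]
ft_force: [-4.9, -2.8, 5.3]
grip_width: 24.6
```

```bash
python3 st.py
python3 - <<'E'
from h import *
snap('wrist','pics/w10.png')
import math
piv=np.array([554.7,-175.6])
# arc rows
s=manip.sense()
E
```

```text
18.1333 [ 662.1 -124.    91.8] 0.5981987235063405 [-4.88 -2.83  5.27] [-0.34  0.89  0.06] 24.633995307695542
fix xy 45.69143134015455 118.65797717135946 F -0.07070875545596429 -5.636643313065649
```

View pics/w10.png

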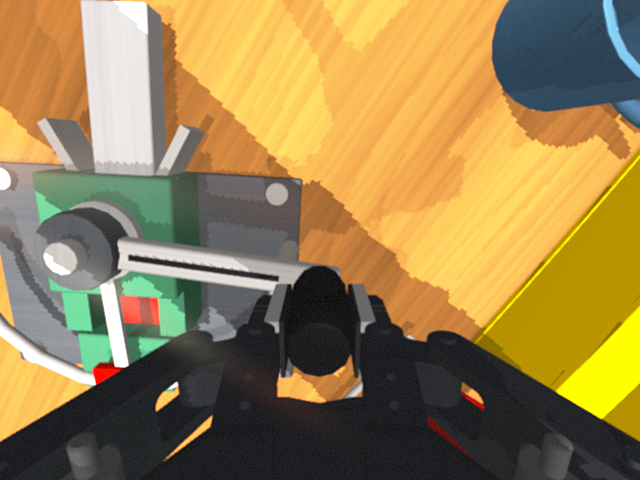

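```bash
cat > arc.py <<'E'
import numpy as np,sys
a0,a1,ta=map(float,sys.argv[1:4]);r=119.6
Y=np.array([np.cos(ta),np.sin(ta)]);X=np.array([Y[1]*-1,Y[0]])
X=np.array([-np.sin(ta),np.cos(ta)])
f=lambda a:r*np.array([np.cos(a),np.sin(a)])
sm=lambda t:t
for i in range(1,9):
    d=f(a0+(a1-a0)*i/8)-f(a0);print([round(X@d/10,2),round(Y@d/10,2),0],end=', ')
print()
E
python3 arc.py 0.449 -0.031 0.598;python3 arc.py -0.031 -0.511 0.598;python3 arc.py -0.511 -0.972 0.598
```

```text
[np.float64(-0.71), np.float64(-0.13), 0], [np.float64(-1.4), np.float64(-0.3), 0], [np.float64(-2.09), np.float64(-0.51), 0], [np.float64(-2.76), np.float64(-0.76), 0], [np.float64(-3.42), np.float64(-1.05), 0], [np.float64(-4.05), np.float64(-1.38), 0], [np.float64(-4.67), np.float64(-1.75), 0], [np.float64(-5.26), np.float64(-2.16), 0], 
[np.float64(-0.57), np.float64(-0.44), 0], [np.float64(-1.11), np.float64(-0.91), 0], [np.float64(-1.62), np.float64(-1.42), 0], [np.float64(-2.1), np.float64(-1.95), 0], [np.float64(-2.54), np.float64(-2.51), 0], [np.float64(-2.96), np.float64(-3.1), 0], [np.float64(-3.33), np.float64(-3.71), 0], [np.float64(-3.67), np.float64(-4.34), 0], 
[np.float64(-0.29), np.float64(-0.63), 0], [np.float64(-0.54), np.float64(-1.27), 0], [np.float64(-0.76), np.float64(-1.92), 0], [np.float64(-0.93), np.float64(-2.59), 0], [np.float64(-1.07), np.float64(-3.26), 0], [np.float64(-1.17), np.float64(-3.94), 0], [np.float64(-1.23), np.float64(-4.63), 0], [np.float64(-1.25), np.float64(-5.32), 0],
```

>>> servo_tool(translation=[[-0.5,-0.1,0],[-1.3,-0.28,0],[-2.1,-0.5,0],[-2.76,-0.76,0],[-3.42,-1.05,0],[-4.05,-1.38,0],[-4.67,-1.75,0],[-5.26,-2.16,0]], turn=[[0,0,0],[0,0,0],[0,0,0],[0,0,0],[0,0,0],[0,0,0],[0,0,0],[0,0,0]])

```text
t: 18.85
tool_pos: [674.0, -178.8, 91.8]
tool_rot: [[-0.563, 0.826, -0.002], [0.826, 0.563, 0.0], [0.001, -0.001, -1.0]]
ft_force: [-5.2, 1.5, 6.4]
grip_width: 24.9
```

```bash
cat >> st.py <<'E'
q=s['tool_pos'][:2]-np.array([554.7,-175.6]);print('r',np.linalg.norm(q),'ang',np.arctan2(q[1],q[0]))
E
python3 st.py
```

```text
18.85 [ 674.  -178.8   91.8] 0.5979369675517053 [-5.23  1.5   6.4 ] [0.3  0.84 0.02] 24.928757463795662
fix xy 98.82845563640791 100.77343651571653 F -3.96216234840237 -3.720808241680358
r 119.31433996226107 ang -0.02646376114564296
```

>>> servo_tool(translation=[[-0.57,-0.44,0],[-1.11,-0.91,0],[-1.62,-1.42,0],[-2.1,-1.95,0],[-2.54,-2.51,0],[-2.96,-3.1,0],[-3.33,-3.71,0],[-3.67,-4.34,0]], turn=[[0,0,0],[0,0,0],[0,0,0],[0,0,0],[0,0,0],[0,0,0],[0,0,0],[0,0,0]])

```text
t: 19.52
tool_pos: [659.6, -233.1, 91.9]
tool_rot: [[-0.563, 0.827, 0.001], [0.827, 0.563, 0.001], [0.0, 0.001, -1.0]]
ft_force: [-3.0, 3.6, 4.7]
grip_width: 24.5
```

>>> servo_tool(translation=[[-0.29,-0.63,0],[-0.54,-1.27,0],[-0.76,-1.92,0],[-0.93,-2.59,0],[-1.07,-3.26,0],[-1.17,-3.94,0],[-1.23,-4.63,0],[-1.25,-5.2,0]], turn=[[0,0,0],[0,0,0],[0,0,0],[0,0,0],[0,0,0],[0,0,0],[0,0,0],[0,0,0]])

```text
t: 20.18
tool_pos: [624.4, -273.4, 91.9]
tool_rot: [[-0.563, 0.827, 0.003], [0.827, 0.563, -0.0], [-0.002, 0.002, -1.0]]
ft_force: [-0.0, 1.7, 5.4]
grip_width: 24.6
```

```bash
python3 st.py;  python3 - <<'E'
from h import *
snap('wrist','pics/w11.png')
E
python3 st.py
```

```text
20.1833 [ 624.4 -273.4   91.9] 0.5978089706575673 [-0.04  1.68  5.43] [ 0.45 -0.07 -0.03] 24.572458419634362
fix xy 154.6608052115349 9.705272596603882 F -1.462744191025473 0.8226332964735987
r 120.03723039174876 ang -0.9516805430599031
20.2333 [ 623.5 -274.    91.9] 0.5975046601636023 [-1.9   0.93  6.11] [0.27 0.31 0.02] 23.89567147207905
fix xy 154.77931380620217 8.655994315398264 F -1.774362100235889 -1.1590075169197855
r 120.07475328270246 ang -0.9604704912345094
```

View pics/w11.png

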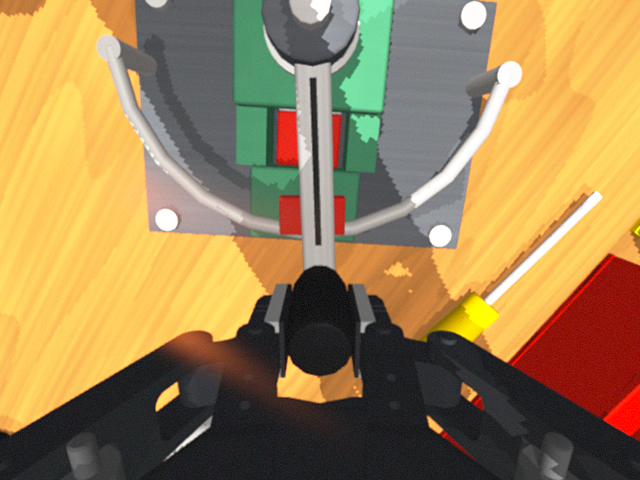

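```bash
cat > mk.py <<'E'
import sys
from h import *
f=sys.argv[1];p,d,m=load(f)
u0,u1,v0,v1=map(int,sys.argv[2:6]);k=int(sys.argv[6])
cv2.imwrite(f'pics/{f}m.png',cv2.resize(p[v0:v1,u0:u1,::-1],None,fx=k,fy=k,interpolation=2))
E
python3 mk.py w11 260 360 60 270 3
python3 - <<'E'
from h import *
p,d,m=load('w11');hsv=cv2.cvtColor(p,cv2.COLOR_RGB2HSV).astype(int)
for v in range(196,234,4): print(v,''.join('R' if (hsv[v,u,1]>150 and (hsv[v,u,0]<8 or hsv[v,u,0]>172)) else ('k' if hsv[v,u,2]<60 else ('w' if hsv[v,u,1]<60 else '.')) for u in range(272,352)))
E
```

```text
196 .........RRRRRRRRRRRRRRRRRR.wwwwwwwwwwwwwwwkkkkwwwwwwwwwwwwwww.RRRRRRRRR........
200 .......RRRRRRRRRRRRRRRRRRRRR.wwwwwwwwwwwwwwkkkkwwwwwwwwwwwwwwwRRRRRRRRRRR.......
204 .......RRRRRRRRRRRRRRRRRRRRR.wwwwwwwwwwwwwwkkkkwwwwwwwwwwwwwwwRRRRRRRRRRR.......
208 .......RRRRRRRRRRRRRRRRRRRRR.wwwwwwwwwwwwwwwkkkwwwwwwwwwwwwwwwRRRRRRRRRRR.......
212 ........RRRRRRRRRRRRRRRRRRRR.wwwwwwwwwwwwwwkkkkwwwwwwwwwwwwwww.RRRRRRRRRR.......
216 ......w.RRRRRRRRRRRRRRRRRRRR.wwwwwwwwwwwwwwwkkkwwwwwwwwwwwwwww.RRRRRRRRRR.......
220 wwwwwww.RRRRRRRRRRRRRRRRRRRRR.wwwwwwwwwwwwwwkkkwwwwwwwwwwwwwww.RRRRRRRRRR.......
224 wwwwwww.RRRRRRRRRRRRRRRRRRRRR.wwwwwwwwwwwwwwkkkkwwwwwwwwwwwwww.RRRRRRRRR.wwwwwww
228 wwwwwwwwRRRRRRRRRRRRRRRRRRRRR.wwwwwwwwwwwwwwkkkwwwwwwwwwwwwwww.RRRRRRRRR.wwwwwww
232 wwwwwwwwRRRRRRRRRRRRRRRRRRRRR.wwwwwwwwwwwwwwkkkkwwwwwwwwwwwwww.RRRRRRRRR.wwwwwww
```

View pics/w11m.png

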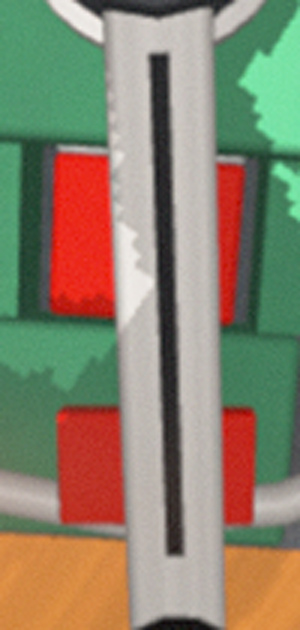

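```bash
cat > off.py <<'E'
import sys
from h import *
# f, v, ul, uml, umr, [zs]
f=sys.argv[1];v,ul,ml,mr=map(float,sys.argv[2:6]);p,d,m=load(f)
piv=np.array([554.7,-175.6]);t=np.array([-np.sin(-.972),np.cos(-.972)])
a=onz(m,ul,v,72)[:2];b=(onz(m,ml,v,59)[:2]+onz(m,mr,v,59)[:2])/2
print('arm',a,np.arctan2(*(a-piv)[::-1]),'mark',b,np.arctan2(*(b-piv)[::-1]),'lat',(a-b)@t,'rad',(a-b)@t/88)
E
python3 off.py w11 208 317 279 344; python3 off.py w11 224 317.7 280 343.5
```

```text
arm [ 602.23971811 -241.35813877] -0.9448344371500104 mark [ 601.14576211 -244.88889419] -0.9802684510279165 lat 2.8937291468443274 rad 0.03288328575959463
arm [ 606.89936216 -247.63038842] -0.9436944549206178 mark [ 605.95322449 -251.8121071 ] -0.9787608644288184 lat 3.1385435948025973 rad 0.035665268122756784
```

>>> servo_tool(translation=[[0,-0.1,0],[0,-0.2,0],[0,-0.3,0],[0,-0.4,0],[0,-0.41,0],[0,-0.41,0],[0,-0.41,0],[0,-0.41,0]], turn=[[0,0,0],[0,0,0],[0,0,0],[0,0,0],[0,0,0],[0,0,0],[0,0,0],[0,0,0]])

```text
t: 20.9
tool_pos: [621.3, -275.6, 91.9]
tool_rot: [[-0.563, 0.827, 0.003], [0.827, 0.563, -0.001], [-0.002, 0.002, -1.0]]
ft_force: [0.1, 1.3, 5.2]
grip_width: 24.2
```

>>> servo_tool(translation=[[0,0,0],[0,0,0],[0,0,0],[0,0,0],[0,0,0],[0,0,0],[0,0,0],[0,0,0]], turn=[[0,0,0],[0,0,0],[0,0,0],[0,0,0],[0,0,0],[0,0,0],[0,0,0],[0,0,0]], fingers=1)

```text
t: 21.57
tool_pos: [620.2, -275.3, 90.2]
tool_rot: [[-0.563, 0.827, -0.0], [0.827, 0.563, 0.0], [0.0, -0.0, -1.0]]
ft_force: [-0.7, 0.1, 0.4]
grip_width: 85.3
```

```bash
python3 st.py;  python3 - <<'E'
from h import *
snap('wrist','pics/w12.png')
p,d,m=load('w12');hsv=cv2.cvtColor(p,cv2.COLOR_RGB2HSV).astype(int)
for v in range(192,240,4): print(v,''.join('R' if (hsv[v,u,1]>150 and (hsv[v,u,0]<8 or hsv[v,u,0]>172)) else ('k' if hsv[v,u,2]<60 else ('w' if hsv[v,u,1]<60 else '.')) for u in range(272,362)))
E
python3 st.py
```

```text
21.5667 [ 620.2 -275.3   90.2] 0.5979225493490179 [-0.66  0.15  0.35] [-0.   -0.04 -0.02] 85.33973375491286
fix xy 154.1901599983801 5.088756368449918 F -0.46876038550646837 -0.49358685178764156
r 119.28045197995236 ang -0.9899445134958932
192 ................................wwwwwwwwwwwwwwwwkkkkwwwwwwwwwwwwwww.......................
196 ................................wwwwwwwwwwwwwwwkkkkkwwwwwwwwwwwwwww.......................
200 ................RRRRRRRRRRRRRRRR.wwwwwwwwwwwwwwkkkkkwwwwwwwwwwwwww.RRRRRRRRRRRRRRR........
204 ................RRRRRRRRRRRRRRRR.wwwwwwwwwwwwwwkkkkwwwwwwwwwwwwwww.RRRRRRRRRRRRRRR........
208 ................RRRRRRRRRRRRRRRR.wwwwwwwwwwwwwwkkkkkwwwwwwwwwwwwww.RRRRRRRRRRRRRRR........
212 ................RRRRRRRRRRRRRRRR.wwwwwwwwwwwwwwwkkkkwwwwwwwwwwwwww.RRRRRRRRRRRRRRR........
216 ................RRRRRRRRRRRRRRRR.wwwwwwwwwwwwwwwkkkwwwwwwwwwwwwwww.RRRRRRRRRRRRRRR........
220 wwwwwwwww......wRRRRRRRRRRRRRRRR.wwwwwwwwwwwwwwwkkkwwwwwwwwwwwwwwwRRRRRRRRRRRRRRRR........
224 wwwwwwwwwwwwwwww.RRRRRRRRRRRRRRR.wwwwwwwwwwwwwwkkkkwwwwwwwwwwwwwwwRRRRRRRRRRRRRRRR.wwwwwww
228 wwwwwwwwwwwwwwww.RRRRRRRRRRRRRRR.wwwwwwwwwwwwwwwkkkwwwwwwwwwwwwwww.RRRRRRRRRRRRRR.wwwwwwww
232 wwwwwwwwwwwwwwww.RRRRRRRRRRRRRRR.wwwwwwwwwwwwwwwkkkwwwwwwwwwwwwwwwRRRRRRRRRRRRRRR.wwwwwwww
236 ..........wwwwww.RRRRRRRRRRRRRRR.wwwwwwwwwwwwwwkkkkwwwwwwwwwwwwwwwRRRRRRRRRRRRRRR.wwwwwwww
21.6167 [ 620.2 -275.3   90.3] 0.5979712837124116 [-1.03  0.53 -0.26] [-0.06 -0.03 -0.  ] 85.23612992879588
fix xy 154.19202738628857 5.110178979051107 F -0.981741825635803 -0.6139312872713397
r 119.28324161897551 ang -0.989765759291302
```

View pics/w12.png

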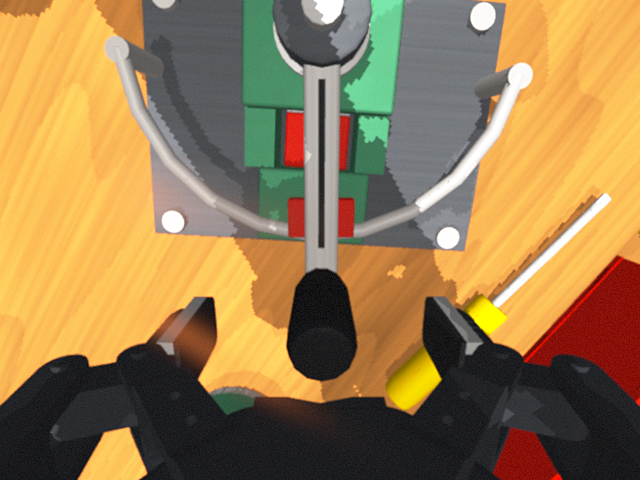

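```bash
python3 off.py w12 208 321 288 353.5; python3 off.py w12 228 321 288.7 353
```

```text
arm [ 599.39047247 -241.97396208] -0.9782063021895674 mark [ 600.6207543  -243.89353263] -0.9788331437815723 lat 0.06573248415693458 rad 0.000746960047237893
arm [ 604.85413881 -249.9778548 ] -0.9775170683330611 mark [ 606.56467334 -252.51260785] -0.9775053482705675 lat 0.015783486614040183 rad 0.0001793578024322748
```

>>> servo_tool(translation=[[0,0,-0.4],[0,0,-1.6],[0,0,-3.2],[0,0,-5.2],[0,0,-7.2],[0,0,-9.2],[0,0,-10.8],[0,0,-11.5]], turn=[[0,0,0],[0,0,0],[0,0,0],[0,0,0],[0,0,0],[0,0,0],[0,0,0],[0,0,0]])

```text
t: 22.28
tool_pos: [621.9, -276.1, 210.3]
tool_rot: [[-0.563, 0.826, 0.006], [0.826, 0.563, -0.003], [-0.005, 0.003, -1.0]]
ft_force: [-0.1, -0.3, -0.7]
grip_width: 85.2
```

```bash
python3 st.py;  python3 - <<'E'
from h import *
snap('wrist','pics/w13.png')
snap('scene','pics/s13.png')
E
python3 mk.py w13 200 440 0 230 3
```

```text
22.2833 [ 621.9 -276.1  210.3] 0.5980396122641823 [-0.12 -0.34 -0.65] [ 0.   -0.02  0.03] 85.16529576321476
fix xy 155.7663806932481 6.237213488900811 F 0.22944680449675095 -0.275717132197919
r 120.9094635359091 ang -0.9810158231870764
```

View pics/w13.png

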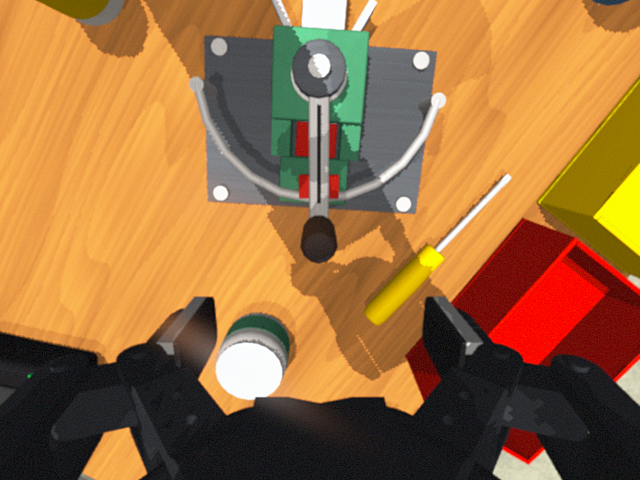

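View pics/s13.png

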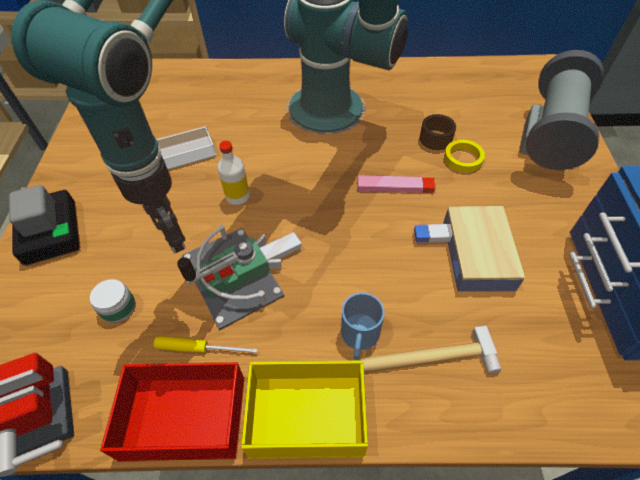

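```bash
python3 mk.py w12 260 380 90 210 6
python3 - <<'E'
from h import *
p,d,m=load('w12');X=np.array([np.cos(-1.033),np.sin(-1.033)])
o=np.array([536.8,-145.5])
for v in range(100,185,2):
    u=295;q=onz(m,u,v,28)[:2]-o;print(v,p[v,u],p[v,340],(q@X).round(1),end=' | ')
E
```

```text
100 [ 79 152 112] [ 85 120  93] 62.9 | 102 [ 76 146 104] [ 80 115  93] 63.9 | 104 [ 79 149 106] [ 74 111  87] 65.0 | 106 [ 66 125  90] [ 78 116  95] 66.0 | 108 [38 86 66] [ 77 109  87] 67.1 | 110 [133 141 133] [70 96 77] 68.1 | 112 [163 112 111] [75 87 79] 69.2 | 114 [219  28  15] [143 141 139] 70.2 | 116 [225  36  21] [157  61  61] 71.3 | 118 [227  39  30] [183  54  51] 72.4 | 120 [227  41  31] [185  55  53] 73.4 | 122 [227  37  27] [184  57  52] 74.5 | 124 [229  40  25] [182  54  49] 75.6 | 126 [227  44  33] [181  45  39] 76.7 | 128 [226  37  27] [184  48  40] 77.8 | 130 [227  38  28] [183  46  40] 78.8 | 132 [227  39  21] [184  48  43] 79.9 | 134 [226  37  24] [181  43  42] 81.0 | 136 [227  40  22] [184  50  44] 82.1 | 138 [227  44  25] [184  45  35] 83.2 | 140 [227  37  20] [183  44  35] 84.3 | 142 [229  48  36] [183  39  26] 85.4 | 144 [228  41  29] [187  38  35] 86.5 | 146 [225  31  10] [183  37  33] 87.6 | 148 [229  39  27] [185  36  27] 88.7 | 150 [226  32  28] [185  37  34] 89.8 | 152 [230  48  40] [185  36  29] 91.0 | 154 [225  36  20] [186  32  36] 92.1 | 156 [227  33  29] [184  28  19] 93.2 | 158 [231  48  35] [185  36  19] 94.3 | 160 [214  34  21] [185  25  15] 95.5 | 162 [178  25  13] [186  32  26] 96.6 | 164 [179  23  13] [183  32  26] 97.7 | 166 [139  37  30] [186  34  25] 98.9 | 168 [35 70 53] [164  27  21] 100.0 | 170 [ 60 112  85] [71 56 38] 101.2 | 172 [ 75 138 100] [41 84 62] 102.3 | 174 [ 78 150 110] [ 57 110  78] 103.5 | 176 [ 76 145 101] [ 63 121  87] 104.6 | 178 [ 62 116  88] [ 62 120  87] 105.8 | 180 [ 63 119  85] [ 62 120  88] 106.9 | 182 [ 55 116  81] [ 58 118  82] 108.1 | 184 [ 62 115  82] [ 63 118  87] 109.3 |
```

View pics/w12m.png

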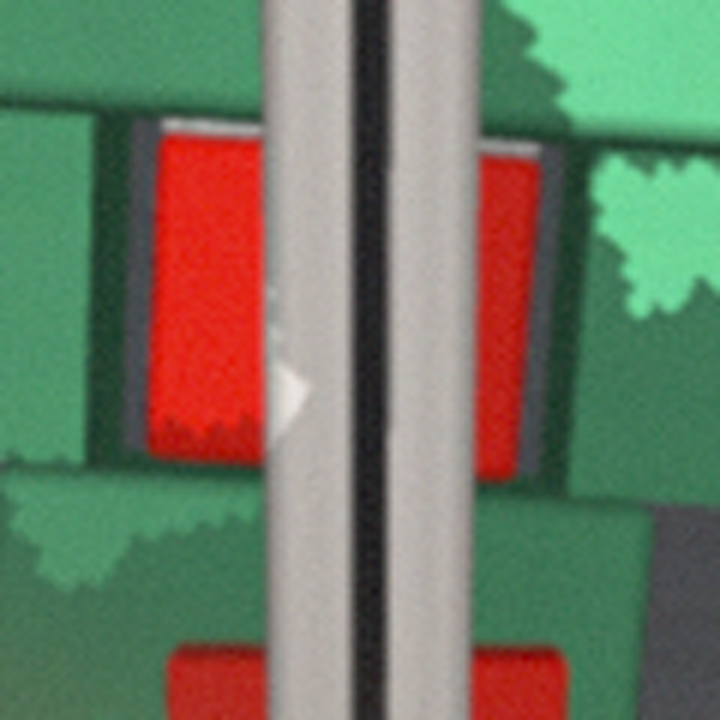

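```bash
python3 -c "
from bench import manip
print(manip.finish_job(), manip.sense()['t'])"
```

```text
the job is handed in; nothing more can be done
the job is handed in; nothing more can be done
```

The job is handed in, done in the order asked, at about 22.4 s on the robot's clock (limit 62 s). No verdict was reported.

**Rail:** I drew the red rail out of the rack by its cap end and laid it on the clear bench. Then I gripped it near the bare end and slid it in cap first until it met the back stop with about 11 N. After I let go, the wrist picture put the cap face at about 99.5 mm against the nominal 100 mm. The bare end was at 90.1 mm outside the mouth (nominal 90), and no gap showed at the stop.

**Lever:** I swung it round by its handle. The first look showed it about 3 mm off the marker's centre, so I corrected by about 4 mm at the handle and let go. The picture after release showed about 16 px of red on one side of the arm and 15.5 px on the other. By my measurement that is an error under 0.001 rad.

**Other things:** The last scene picture showed the blue rail, the pink look-alike and the loose objects looking undisturbed by eye. I did not measure the marker again for movement, but nothing pushed on it. The gripper was standing clear above the bench when I handed in.

**Disagreement:** The top and wrist cameras differed by 2 to 5 mm on positions. I used the wrist camera and the contact force for the final fits.

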